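Pack a glass cell tight in its cradle with spacers and hold it clamped

ROBOT

A 6-joint arm with a two-finger parallel gripper is mounted at the origin on the work surface. World frame = base frame: x ahead of the robot, y to its left, z up, the work surface at z = 0. Lengths are in m, angles in rad, forces in N, time in s.
With the tool pointing down it reaches from about 0.3 to 1 m from the base axis. Payload 5.1 kg.
Tool frame: the origin (TCP) lies between the finger pads; the fingertips stand 11 mm ahead of it and the grasp point (between the pads) lies 8 mm behind it; z points along the fingers, x is the direction in which the jaws open and shut, and the axes are right-handed (so a half turn about z gives the same grasp; the last joint's range is limited). The gripper opens to 95 mm and grips with 3 to 60 N. Pads are 20 mm wide; open, the fingers measure 119 mm over their backs; the gripper's body (75 mm by 180 mm) begins 59 mm behind the grasp point.
Start: joints at [-1.251, 0.124, 1.65, -0, 1.367, -0.083], TCP at [0.255, -0.598, 0.226] pointing down, gripper open.
Joint ranges: [-2.61, 2.61], [-1.02, 2.33], [0.03, 2.71], [-1.35, 4.49], [0.32, 2.68], [-2.91, 2.91]. Speed limits (rad/s): [2.57, 2.57, 3.14, 3.14, 3.14, 3.14].

INTERFACE

Orientations are given as a unit quaternion [x, y, z, w].
In Python, from bench import get_state, cams, r gives the robot as it stands.
- The arm moves only by the shell command python3 -m pendant 'ROWS' [FORCE]. ROWS is JSON, a list of rows, each an object of numbers: "wx", "wy", "wz": the turn, a rotation vector about the tool's x, y, z in rad; "x", "y", "z": the shift along the tool's x, y, z in mm; "jaw": the finger opening in mm, from 0 to 95.1. A call has 1 to 20 rows; each row is the pose to reach, as a shift and turn from the pose measured when the call began, along the tool's axes at that moment; what a row does not reach only later rows make up. A row lasts 1/10 s, in which the tool goes at most 50 mm and 8.59 degrees, less where a joint would pass 70% of its speed; a pose out of reach is approached as far as the arm can. A call with a gripper value outside its range is refused whole. The fingers move at their own pace and stop on an object; FORCE is the grip in N (left out, the last holds). Time passes only in rows, so rows that repeat a pose let the fingers close. It gives the time, the measured TCP pose, the force and the opening at its end, in the units of the state.
- get_state(): the state, without advancing time (a new reading comes with each control period).
- cams.capture(name): name is "scene" or "top" or "wrist"; returns (picture, depth): 480x640x3 uint8, blue, green, red; 480x640 float32, m along the optical axis (not along the pixel's ray), 0 where there is no reading.
- cams.camera_params(name): a dict with "intrinsics" (3x3 intrinsics, pixels), "dist_coeffs" ([k1, k2, p1, p2, k3] as OpenCV has them; the pictures are not rectified), "R" (3x3) and "t" (3): a world point X has camera coordinates R X + t. Camera axes: x right, y down, z forward; pixel columns grow to the right and rows downward; lengths in m; the calibration is good to about 2 mm. A picture is of the moment at which its call begins: read the wrist's pose just before it. camera_params takes no time and is no camera call; for the wrist camera it gives the pose at the moment of the call.
- r.finish_job(): hands the job in, once; it reports no verdict.
The state is a dict: "clock": time; "joint_pos": joint angles; "joint_velocities": joint speeds; "joint_efforts": joint torques, N m; "position": TCP position; "eef_rot": TCP orientation; "contact_force": force on the tool from outside, world axes, zero at the start; "wrist_torque": the same for the moment, N m; "opening": opening from 0.0 (shut) to 1.0 (fully open).
Only numpy, scipy, OpenCV 4.12 (cv2) and the standard library are available. Lean on these libraries where they do the work, as an engineer would, in place of code of your own. Each camera call takes 0.05 s, during which the arm holds its last target.

TASK

The glass cell in the wooden cradle sits against the end stop, but the gap between it and the sprung jaw is too wide for the jaw to clamp it. Stand wooden spacers upright in the gap, face to face with the cell and square to it, one after another until the jaw can close on the pack, then push the jaw's handle towards the pack until you feel the sprung pad being pressed about half way in, and finish still holding it there, since the jaw springs back if let go. One to three spacers are needed, depending on where the stop has been set; do not crush the cell, and leave the other things on the bench where they are.

Things in the scene. Friction and masses are not known exactly. Their poses are not given: they have to be found in the camera images.
- cradle: fixed wooden cradle on the bench: base board 84 (x) x 270 (y) x 8 mm thick with two side rails along y, 60 mm apart inside, tops 36 mm above the bench; everything in it stands on the board, 8 mm above the bench. Origin under the board, on the channel's centre line; the channel runs along its own y; the jaw is at the -y end and closes towards +y, where the stop is. Its yaw is within 0.4 rad of zero
- stop: dark steel end stop locked in the channel, 50 x 20 (y) x 40 mm with a small black knob on top (10 mm high); origin centre of the underside; its place along the channel differs from start to start
- cell: loose glass cell, 50 (x) x 24 (y) x 40 mm high, 110 g, white lid on top, standing in the channel with its +y face against the stop; origin centre of the underside, axes as the cradle's
- spacer_a: loose beech spacer, three alike: a slab 50 (own x) x 18 (own y, the thickness) x 40 mm high with a grip tab 24 (x) x 8 (y) x 36 mm centred on top of it, 76 mm high in all, 40 g; stands upright on the bench, its own x within 0.6 rad of straight ahead of the robot; origin centre of the underside
- spacer_b: loose beech spacer, three alike: a slab 50 (own x) x 18 (own y, the thickness) x 40 mm high with a grip tab 24 (x) x 8 (y) x 36 mm centred on top of it, 76 mm high in all, 40 g; stands upright on the bench, its own x within 0.6 rad of straight ahead of the robot; origin centre of the underside
- spacer_c: loose beech spacer, three alike: a slab 50 (own x) x 18 (own y, the thickness) x 40 mm high with a grip tab 24 (x) x 8 (y) x 36 mm centred on top of it, 76 mm high in all, 40 g; stands upright on the bench, its own x within 0.6 rad of straight ahead of the robot; origin centre of the underside
- pad_face (a point): centre of the front face of the black rubber pad (48 wide x 36 mm high, top 45.5 mm above the bench), which faces the cell; with the jaw left open it is 70 mm to the -y side of the cradle's origin. The clear gap from here to the cell's near face is 34 to 78 mm at the start
- handle (a point): centre of the top of the jaw's black grip tab, 84 mm above the bench: 24 (across the channel) x 20 mm (along it), sticking up 37 mm from the jaw block (50 x 24 mm, its top 47.5 mm above the bench); moves with the jaw, the pad's face is 38 mm ahead of it
- jaw (a joint): travel of the jaw along the channel, m: 0 fully open, grows towards the cell, stops at 0.032; a return spring pushes it open with 1.6 N at 0 and 2.9 N at the end
- pad (a joint): how far the sprung pad is pressed back into the jaw, m: 0 relaxed, 0.012 fully in; the spring gives 4 N at first touch and 1 N more per mm (about 10 N half way in)
- cap: bystander: blue screw cap, 38 mm across, 24 mm high, lying among the spacers; origin centre of the underside
- bung: bystander: black rubber bung, 26 mm across, 30 mm high, standing among the spacers; origin centre of the underside
- beaker: bystander: small glass beaker, 60 mm across, 75 mm high; origin centre of the underside
- bottle: bystander: glass bottle with a blue cap, 56 mm across, 110 mm high; origin centre of the underside
- cylinder: bystander: glass measuring cylinder, foot 70 mm across, 194 mm high; origin centre of the underside
There are look-alikes about, which are no part of the job. What is shaped like the spacer_b but red is not meant.

How it is judged:
By the outcome, as a careful person would: the job done as asked, in the order asked, and still so for the second after the job is handed in, while the arm keeps its last pose, push and grip.
It also fails if it takes over 72 s, if anything falls off the work surface, if the arm or the gripper's body presses on something with over 40 N, if the wrist force passes 120 N, or if a joint passes its speed limit or range.

## Working session

There is one attempt and no reset: what is moved stays moved. The work goes in short steps, Python scripts to look and compute and a shell command to move; the robot and the scene stay as the last step left them, time stands still between calls to the robot, and variables do not carry over. Pictures are saved under pics/ and viewed, and the job is handed in when it is done.

```bash
ls; mkdir -p pics; python3 - <<'E'
from bench import get_state,cams
import cv2,numpy as np
s=get_state();print({k:np.round(v,3) for k,v in s.items()})
for n in("scene","top","wrist"):
    p,d=cams.capture(n);cv2.imwrite(f"pics/{n}0.png",p);np.save(f"{n}0.npy",d)
    c=cams.camera_params(n);print(n,np.round(c['intrinsics'],1).tolist(),np.round(c['R'],3).tolist(),np.round(c['t'],3),c['dist_coeffs'])
E
```

```text
pics
{'clock': np.float64(0.0), 'joint_pos': array([-1.251,  0.125,  1.652, -0.   ,  1.367, -0.083]), 'joint_velocities': array([-0.001, -0.002, -0.001, -0.001,  0.   ,  0.003]), 'joint_efforts': array([ -0.   , -41.76 , -35.993,   0.077,   0.049,  -0.   ]), 'position': array([ 0.255, -0.597,  0.224]), 'eef_rot': array([ 0.834, -0.551, -0.001, -0.001]), 'contact_force': array([ 0.119, -0.766,  0.183]), 'wrist_torque': array([ 0.03 , -0.006, -0.005]), 'opening': np.float64(0.999)}
scene [[443.5, 0.0, 312.5], [0.0, 443.5, 241.4], [0.0, 0.0, 1.0]] [[-0.653, 0.757, -0.003], [0.518, 0.444, -0.731], [-0.553, -0.479, -0.682]] [ 0.4   -0.251  1.295] [0.02169158 0.         0.         0.         0.        ]
top [[622.1, 0.0, 324.9], [0.0, 622.1, 240.3], [0.0, 0.0, 1.0]] [[0.0, -1.0, -0.019], [-0.996, 0.002, -0.092], [0.092, 0.019, -0.996]] [0.011 0.613 1.258] [0.0422915 0.        0.        0.        0.       ]
wrist [[361.6, 0.0, 314.6], [0.0, 361.6, 238.5], [0.0, 0.0, 1.0]] [[0.392, -0.92, -0.002], [-0.889, -0.379, 0.256], [-0.236, -0.098, -0.967]] [-0.647 -0.03   0.39 ] [-0.05117889  0.          0.          0.          0.        ]
```

View pics/top0.png

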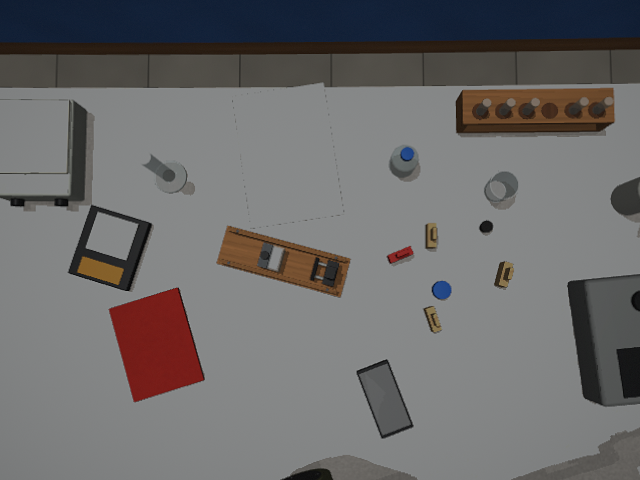

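View pics/scene0.png

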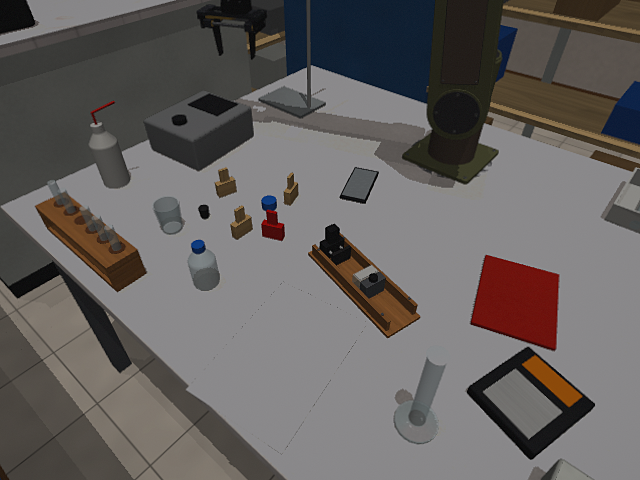

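The top view shows these candidates:
- Beech spacers at (432,236), (505,275) and (433,319). These three are what I want.
- Red look-alike at (400,255), which is excluded.
- Bystanders: the cap at (442,290) and the bung at (486,227).

The cradle runs from (218,245) to (350,275). The cell is the white lid at (275,258), the stop is at (265,256), and the jaw is at (326,271).

```bash
cat > h.py <<'E'
from bench import get_state,cams
import cv2,numpy as np
from scipy.spatial.transform import Rotation as Ro
def cloud(d,c):
    v,u=np.mgrid[0:480,0:640]
    K=np.array(c['intrinsics']);D=np.array(c['dist_coeffs'])
    q=cv2.undistortPoints(np.stack([u,v],-1).reshape(-1,1,2).astype(float),K,D).reshape(480,640,2)
    X=np.dstack([q,np.ones((480,640))])*d[...,None]
    return (X-np.array(c['t']))@np.array(c['R'])
def proj(P,c):
    R=np.array(c['R']);return cv2.projectPoints(np.atleast_2d(P).astype(float),cv2.Rodrigues(R)[0],np.array(c['t']),np.array(c['intrinsics']),np.array(c['dist_coeffs']))[0].reshape(-1,2)
def rect(P):
    return cv2.minAreaRect((P[:,:2]*1000).astype(np.float32))
E
python3 - <<'E'
from h import *
p=cv2.imread("pics/top0.png");d=np.load("top0.npy");c=cams.camera_params("top")
X=cloud(d,c)
np.set_printoptions(precision=4,suppress=True)
print("bench z",np.median(X[360:380,250:340,2]))
for n,(u,v) in dict(N=(432,236),R=(505,275),S=(433,319),red=(400,255)).items():
    w=X[v-22:v+22,u-22:u+22].reshape(-1,3); 
    a=w[(w[:,2]>.03)&(w[:,2]<.1)]
    t=a[a[:,2]>.06]; b=a[a[:,2]<.06]
    print(n,len(t),t.mean(0),rect(t),len(a),rect(a), np.percentile(a[:,2],[5,50,95]))
w=X[220:300,210:355].reshape(-1,3)
for lo,hi in((.03,.038),(.038,.044),(.044,.052),(.052,.064),(.075,.1)):
    a=w[(w[:,2]>lo)&(w[:,2]<hi)];print(lo,hi,len(a),a.mean(0),rect(a))
a=w[w[:,2]>.005];print(rect(a))
cr=cv2.resize(p[200:340,210:530],None,fx=2.5,fy=2.5,interpolation=cv2.INTER_CUBIC);cv2.imwrite("pics/crop0.png",cr)
E
```

```text
bench z -0.0006063166692767453
N 69 [ 0.6223 -0.2064  0.0739] ((622.5390014648438, -206.81637573242188), (9.222256660461426, 23.306852340698242), 87.70842742919922) 267 ((615.432861328125, -190.4151153564453), (53.177005767822266, 64.7927017211914), 88.79635620117188) [0.0354 0.0406 0.0772]
R 75 [ 0.5428 -0.3537  0.0724] ((542.9115600585938, -354.601806640625), (8.886577606201172, 23.29118537902832), 71.9124984741211) 269 ((543.0996704101562, -354.68792724609375), (19.651626586914062, 49.85169982910156), 74.04039001464844) [0.0342 0.0412 0.0772]
S 61 [ 0.4523 -0.2086  0.0732] ((452.56207275390625, -208.93942260742188), (23.59650421142578, 8.631237983703613), 21.48516273498535) 235 ((452.22100830078125, -208.88079833984375), (49.98286437988281, 18.303157806396484), 17.355627059936523) [0.0347 0.0406 0.0769]
red 53 [ 0.583  -0.1423  0.074 ] ((583.2776489257812, -142.6260223388672), (7.86134147644043, 23.766313552856445), 22.767026901245117) 219 ((583.4891357421875, -142.69789123535156), (18.060989379882812, 50.700660705566406), 22.735910415649414) [0.035  0.0408 0.0771]
0.03 0.038 870 [0.5718 0.0967 0.0347] ((572.0203247070312, 99.73942565917969), (249.5187225341797, 76.02288055419922), 74.78700256347656)
0.038 0.044 246 [0.5663 0.0796 0.0407] ((571.7202758789062, 99.29328918457031), (246.5833740234375, 75.40055847167969), 74.88410186767578)
0.044 0.052 598 [0.5671 0.0858 0.0477] ((557.40478515625, 67.57767486572266), (160.46856689453125, 60.69022750854492), 74.6913833618164)
0.052 0.064 86 [0.5788 0.1236 0.0569] ((566.9730224609375, 65.59477233886719), (155.70965576171875, 45.32091522216797), 79.92106628417969)
0.075 0.1 122 [0.5447 0.0003 0.0832] ((544.96435546875, 0.2504701614379883), (19.691728591918945, 23.885427474975586), 75.58928680419922)
((575.2568359375, 102.03936767578125), (304.6243896484375, 166.37554931640625), 89.89081573486328)
```

View pics/crop0.png

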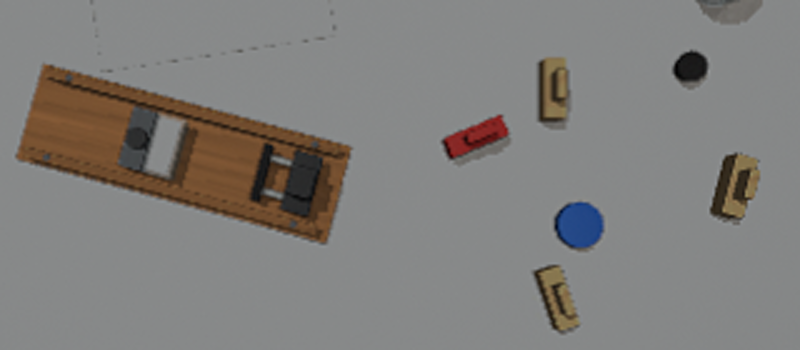

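```bash
cat >> h.py <<'E'
def fitbox(P):  # returns centre, long-axis angle deg in (-90,90], dims
    (cx,cy),(w,h),a=rect(P)
    if w<h: a+=90
    a=(a+90)%180-90
    return np.round([cx,cy,a,max(w,h),min(w,h)],1)
E
python3 - <<'E'
from h import *
d=np.load("top0.npy");c=cams.camera_params("top")
X=cloud(d,c)
for n,(x,y) in dict(N=(.6225,-.2068),R=(.543,-.3546),S=(.4525,-.2089)).items():
    m=(abs(X[...,0]-x)<.032)&(abs(X[...,1]-y)<.032)
    s=X[m&(X[...,2]>.036)&(X[...,2]<.045)];t=X[m&(X[...,2]>.066)];al=X[m&(X[...,2]>.036)]
    print(n,fitbox(s),fitbox(t),fitbox(al))
w=X[220:300,210:355].reshape(-1,3)
rails=w[(w[:,2]>.03)&(w[:,2]<.0385)];print("rails",fitbox(rails))
h=w[w[:,2]>.079];print("handle",fitbox(h))
o=h[:,:2].mean(0)
# refine yaw from rail outer lines
for yaw in (-.265,):
    ex=np.array([np.cos(yaw),np.sin(yaw)]);ey=np.array([-ex[1],ex[0]])
    L=(w[:,:2]-o)@ey*1000;T=(w[:,:2]-o)@ex*1000;Z=w[:,2]*1000
    for side in(1,-1):
        k=(Z>30)&(Z<39)&(side*T>27);print(side,np.polyfit(L[k],T[k],1),T[k].min(),T[k].max(),L[k].min(),L[k].max())
    k=abs(T)<8
    i=np.argsort(L[k]);print(np.round(np.c_[L[k][i],Z[k][i]],0)[::6].astype(int).tolist())
    k=(Z>43)&(Z<54)&(L>60)&(abs(T)<30);i=L[k];print("cell/stop",np.percentile(i,[0,1,5,50,99]),T[k].min(),T[k].max())
    k=(Z>43)&(Z<49)&(L>20)&(L<60);print("pad",L[k].min(),L[k].max(),T[k].min(),T[k].max())
E
```

```text
N [ 622.6 -207.5   -0.9   49.8   19.2] [ 622.2 -206.9   -1.8   22.7    9.2] [ 622.6 -207.5   -0.9   49.8   19.2]
R [ 543.1 -354.9  -16.6   49.9   19.6] [ 543.  -354.8  -17.2   23.1    8.8] [ 543.1 -354.9  -16.6   49.9   19.6]
S [ 452.2 -208.8   17.2   50.    18.3] [ 452.6 -208.9   21.5   23.6    8.6] [ 452.2 -208.8   17.2   50.    18.3]
rails [572.   99.7  74.8 249.5  76. ]
handle [ 5.257e+02 -5.000e-01  2.800e+00  6.320e+01  2.260e+01]
1 [5.89659592e-05 4.37235786e+01] 33.26743029973093 48.04236399977938 -15.680061797594933 233.0785902741105
-1 [ 3.77149646e-04 -2.75668010e+01] -28.055939786827672 -27.002297746923723 -10.974744690108663 231.67759776443614
[[-51, -3], [-48, 4], [-46, -2], [-45, 3], [-43, -1], [-42, 2], [-40, -4], [-38, 3], [-37, 1], [-35, -2], [-33, -3], [-32, -1], [-30, -2], [-29, -7], [-27, 2], [-25, 5], [-23, 6], [-22, 3], [-20, 6], [-19, 7], [-17, 9], [-15, 7], [-14, 6], [-12, 3], [-11, 11], [-9, 8], [-7, 9], [-6, 49], [-4, 64], [-3, 80], [-2, 77], [0, 84], [1, 49], [2, 83], [4, 84], [5, 85], [7, 77], [8, 68], [9, 46], [11, 85], [12, 80], [14, 46], [15, 48], [18,
[... 1020 characters left out ...]
5], [185, 11], [187, 7], [188, 8], [191, 3], [192, 9], [194, 8], [196, 5], [197, 3], [198, 5], [200, 10], [202, 9], [204, 5], [206, 8], [207, 8], [209, 9], [211, 13], [212, 10], [214, 7], [216, 8], [217, 9], [219, 8], [220, 9], [222, 7], [224, 11], [226, 6], [227, 11], [229, 8], [230, 9], [232, 5], [234, 7], [235, 3], [237, 7], [239, 11], [241, 12], [243, 9], [246, 3], [247, -3], [249, -4], [250, 2], [252, -4], [254, -1], [256, 0], [257, -2], [259, 0], [260, -3], [263, 3], [264, 1], [266, 2], [268, 0]]
cell/stop [109.82906982 110.15576278 111.39317917 128.84828803 153.63984722] -25.854427117274973 29.976477101128967
pad 35.5501750327119 43.63474010945807 -13.866096217519326 32.92491001925039
```

```bash
cat >> h.py <<'E'
def plan(x,y,z,ang):
    s=get_state();R=Ro.from_quat(s['eef_rot']);
    d=R.inv().apply(np.array([x,y,z])-s['position'])*1000
    # target: tool z down, x at ang
    a=np.radians(ang);best=None
    for k in(0,np.pi):
        xx=np.array([np.cos(a+k),np.sin(a+k),0]);zz=np.array([0,0,-1.]);T=Ro.from_matrix(np.c_[xx,np.cross(zz,xx),zz])
        rv=(R.inv()*T).as_rotvec()
        if best is None or np.linalg.norm(rv)<np.linalg.norm(best):best=rv
    X=R.as_matrix()
    print("pos",np.round(s['position'],4),"xang",np.round(np.degrees(np.arctan2(X[1,0],X[0,0])),2),"t",round(float(s['clock']),2),"F",np.round(s['contact_force'],2),"op",round(float(s['opening']),3),"j6",np.round(s['joint_pos'][[0,5]],2))
    print("shift mm",np.round(d,1),"turn",np.round(best,3))
E
python3 -c "
from h import *
plan(.543,-.355,.17,-17)"
```

```text
pos [ 0.2546 -0.5975  0.2247] xang -66.92 t 0.15 F [-0.23  0.14 -0.18] op 0.995 j6 [-1.25 -0.08]
shift mm [-110.  -360.4   54.9] turn [-0.001  0.001 -0.871]
```

```bash
python3 -m pendant '[{"x":-110,"y":-360,"z":0,"wz":-0.871,"jaw":50},{"x":-110,"y":-360,"z":0,"wz":-0.871,"jaw":50},{"x":-110,"y":-360,"z":0,"wz":-0.871,"jaw":50},{"x":-110,"y":-360,"z":0,"wz":-0.871,"jaw":50},{"x":-110,"y":-360,"z":55,"wz":-0.871,"jaw":50},{"x":-110,"y":-360,"z":55,"wz":-0.871,"jaw":50},{"x":-110,"y":-360,"z":55,"wz":-0.871,"jaw":50},{"x":-110,"y":-360,"z":55,"wz":-0.871,"jaw":50},{"x":-110,"y":-360,"z":55,"wz":-0.871,"jaw":50},{"x":-110,"y":-360,"z":55,"wz":-0.871,"jaw":50}]' 20
python3 - <<'E'
from h import *
plan(.543,-.355,.054,-17)
c=cams.camera_params("wrist");p,d=cams.capture("wrist");cv2.imwrite("pics/w1.png",p)
X=cloud(d,c);m=(abs(X[...,0]-.543)<.035)&(abs(X[...,1]+.355)<.035)
for lo,hi in((.036,.045),(.07,.08)):
    s=X[m&(X[...,2]>lo)&(X[...,2]<hi)];print(len(s),fitbox(s) if len(s) else 0)
print(np.median(X[m&(X[...,2]>.066)][:,2]))
E
```

```text
pos [ 0.2546 -0.5975  0.2247] xang -66.92 t 0.15 F [-0.23  0.14 -0.18] op 0.995 j6 [-1.25 -0.08]
shift mm [-109.8 -360.4  170.9] turn [-0.001  0.001 -0.871]
0 0
0 0
nan$[0]: bad value
  return _methods._mean(a, axis=axis, dtype=dtype,
  ret = ret.dtype.type(ret / rcount)
```

View pics/w1.png

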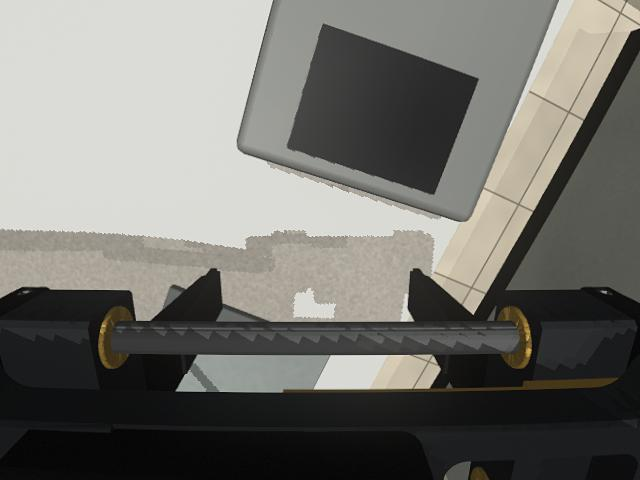

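```bash
python3 -m pendant '[{"wx":0,"wy":0,"wz":-0.871,"x":-110,"y":-360,"z":0,"jaw":50}]' 20
```

```text
clock: 0.3
position: [0.2902, -0.568, 0.225]
eef_rot: [0.873, -0.488, -0.0, 0.001]
contact_force: [1.4, -0.5, -0.1]
opening: 0.955
```

```bash
python3 -c "
from h import *
plan(.543,-.355,.17,-17)"
```

```text
pos [ 0.2902 -0.568   0.225 ] xang -58.47 t 0.3 F [ 1.4  -0.48 -0.14] op 0.955 j6 [-1.18 -0.16]
shift mm [ -49.3 -326.9   54.5] turn [ 0.001  0.001 -0.724]
```

```bash
python3 -m pendant '[{"wx":0,"wy":0,"wz":-0.724,"x":-49,"y":-327,"z":0,"jaw":50},{"wx":0,"wy":0,"wz":-0.724,"x":-49,"y":-327,"z":0,"jaw":50},{"wx":0,"wy":0,"wz":-0.724,"x":-49,"y":-327,"z":0,"jaw":50},{"wx":0,"wy":0,"wz":-0.724,"x":-49,"y":-327,"z":54,"jaw":50},{"wx":0,"wy":0,"wz":-0.724,"x":-49,"y":-327,"z":54,"jaw":50},{"wx":0,"wy":0,"wz":-0.724,"x":-49,"y":-327,"z":54,"jaw":50},{"wx":0,"wy":0,"wz":-0.724,"x":-49,"y":-327,"z":54,"jaw":50},{"wx":0,"wy":0,"wz":-0.724,"x":-49,"y":-327,"z":54,"jaw":50},{"wx":0,"wy":0,"wz":-0.724,"x":-49,"y":-327,"z":54,"jaw":50}]' 20
python3 - <<'E'
from h import *
plan(.543,-.355,.054,-17)
c=cams.camera_params("wrist");p,d=cams.capture("wrist");cv2.imwrite("pics/w1.png",p)
X=cloud(d,c);m=(abs(X[...,0]-.543)<.035)&(abs(X[...,1]+.355)<.035)
for lo,hi in((.036,.045),(.07,.08)):
    s=X[m&(X[...,2]>lo)&(X[...,2]<hi)];print(len(s),fitbox(s) if len(s) else 0)
E
```

```text
clock: 1.2
position: [0.5433, -0.3546, 0.1699]
eef_rot: [0.989, -0.147, -0.001, 0.0]
contact_force: [0.3, -0.6, -0.1]
opening: 0.526
pos [ 0.5433 -0.3546  0.1699] xang -16.89 t 1.2 F [ 0.34 -0.63 -0.13] op 0.526 j6 [-0.66 -0.36]
shift mm [  0.2   0.3 115.9] turn [0.001 0.003 0.002]
903 [ 541.1 -355.3  -15.6   49.9   18.5]
390 [ 541.4 -355.   -16.5   23.5    8.1]
```

View pics/w1.png

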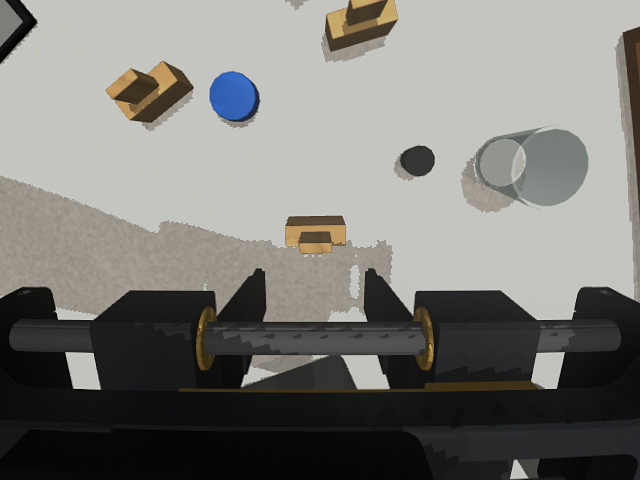

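The spacer at (315,232) is beech and sits between the fingertips at x≈265 and 370. I'll descend and grip its tab.

```bash
python3 -m pendant '[{"wx":0,"wy":0,"wz":0,"x":-1,"y":0,"z":45,"jaw":45},{"wx":0,"wy":0,"wz":0,"x":-1,"y":0,"z":90,"jaw":40},{"wx":0,"wy":0,"wz":0,"x":-1,"y":0,"z":115,"jaw":40},{"wx":0,"wy":0,"wz":0,"x":-1,"y":0,"z":115,"jaw":40},{"wx":0,"wy":0,"wz":0,"x":-1,"y":0,"z":115,"jaw":15},{"wx":0,"wy":0,"wz":0,"x":-1,"y":0,"z":115,"jaw":15},{"wx":0,"wy":0,"wz":0,"x":-1,"y":0,"z":115,"jaw":15},{"wx":0,"wy":0,"wz":0,"x":-1,"y":0,"z":115,"jaw":15},{"wx":0,"wy":0,"wz":0,"x":-1,"y":0,"z":115,"jaw":15}]' 25
python3 -c "
from h import *
plan(.543,-.355,.18,-17)"
```

```text
clock: 2.15
position: [0.5421, -0.356, 0.0568]
eef_rot: [0.989, -0.148, -0.0, 0.001]
contact_force: [-1.4, -0.8, 4.2]
opening: 0.25
pos [ 0.5421 -0.356   0.0568] xang -16.97 t 2.15 F [-1.44 -0.78  4.21] op 0.25 j6 [-0.66 -0.37]
shift mm [   0.6   -0.9 -123.2] turn [0.003 0.    0.001]
```

```bash
python3 -c "
from h import *
plan(.568,.086,.18,-15.2)"
```

```text
pos [ 0.5421 -0.356   0.0568] xang -16.97 t 2.15 F [-1.44 -0.78  4.21] op 0.25 j6 [-0.66 -0.37]
shift mm [-104.2 -430.  -124.3] turn [ 0.003  0.    -0.031]
```

```bash
python3 -m pendant '[{"wx":0,"wy":0,"wz":0,"x":0,"y":0,"z":-45,"jaw":15},{"wx":0,"wy":0,"wz":0,"x":0,"y":0,"z":-90,"jaw":15},{"wx":0,"wy":0,"wz":-0.03,"x":-10,"y":-40,"z":-124,"jaw":15},{"wx":0,"wy":0,"wz":-0.03,"x":-20,"y":-85,"z":-124,"jaw":15},{"wx":0,"wy":0,"wz":-0.03,"x":-104,"y":-430,"z":-124,"jaw":15},{"wx":0,"wy":0,"wz":-0.03,"x":-104,"y":-430,"z":-124,"jaw":15},{"wx":0,"wy":0,"wz":-0.03,"x":-104,"y":-430,"z":-124,"jaw":15},{"wx":0,"wy":0,"wz":-0.03,"x":-104,"y":-430,"z":-124,"jaw":15},{"wx":0,"wy":0,"wz":-0.03,"x":-104,"y":-430,"z":-124,"jaw":15},{"wx":0,"wy":0,"wz":-0.03,"x":-104,"y":-430,"z":-124,"jaw":15},{"wx":0,"wy":0,"wz":-0.03,"x":-104,"y":-430,"z":-124,"jaw":15},{"wx":0,"wy":0,"wz":-0.03,"x":-104,"y":-430,"z":-124,"jaw":15},{"wx":0,"wy":0,"wz":-0.03,"x":-104,"y":-430,"z":-124,"jaw":15},{"wx":0,"wy":0,"wz":-0.03,"x":-104,"y":-430,"z":-124,"jaw":15}]' 25
python3 - <<'E'
from h import *
plan(.568,.086,.065,-15.2)
c=cams.camera_params("wrist");p,d=cams.capture("wrist");cv2.imwrite("pics/w2.png",p);np.save("w2.npy",d);np.savez("w2c.npz",**{k:np.array(v) for k,v in c.items()})
X=cloud(d,c)
o=np.array([.545,.0003])
m=(abs(X[...,0]-.575)<.08)&(X[...,1]>0.05)&(X[...,1]<.25)
w=X[m]
yaw=np.radians(-15.2);ex=np.array([np.cos(yaw),np.sin(yaw)]);ey=np.array([-ex[1],ex[0]])
L=(w[:,:2]-o)@ey*1000;T=(w[:,:2]-o)@ex*1000;Z=w[:,2]*1000
for side in(1,-1):
    k=(Z>33)&(Z<38)&(side*T>27)&(side*T<45)&(L<230);print(side,k.sum(),np.polyfit(L[k],T[k],1),T[k].min(),T[k].max(),L[k].min(),L[k].max())
k=(Z>45)&(Z<51)&(L>95)&(L<160)&(abs(T)<30);print("top",k.sum(),np.percentile(L[k],[0,1,5,50,99]),np.percentile(T[k],[0.5,99.5]),np.median(Z[k]))
print(fitbox(w[k]))
E
```

```text
clock: 3.55
position: [0.568, 0.0851, 0.1794]
eef_rot: [0.991, -0.133, -0.001, 0.002]
contact_force: [0.3, -0.4, -0.5]
opening: 0.255
pos [0.568  0.0851 0.1794] xang -15.27 t 3.55 F [ 0.3  -0.38 -0.53] op 0.255 j6 [0.06 0.32]
shift mm [ -0.2  -1.2 114.4] turn [ 0.003  0.001 -0.001]
1 1903 [1.47975806e-03 3.26341159e+01] 28.67110178542202 37.31207281862197 62.94514189562331 226.17442819912753
-1 1893 [ 3.12585666e-03 -3.54984387e+01] -39.350516660412 -30.661018778702044 66.95055433949044 226.38261610074994
top 3023 [102.92467007 103.13065005 104.87865726 123.06397556 147.29622498] [-25.93133462  23.50157389] 47.56852825136702
[576.7 121.4 -15.3  50.2  44.4]
```

View pics/w2.png

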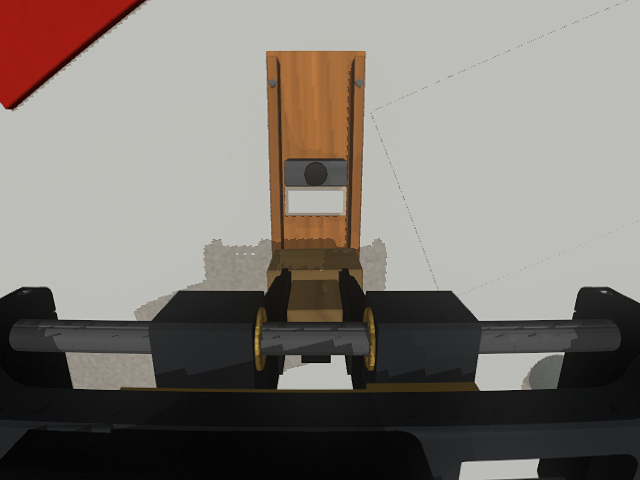

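```bash
python3 - <<'E'
from h import *
d=np.load("w2.npy");c=dict(np.load("w2c.npz"))
X=cloud(d,c)
q=get_state()['position'][:2]
yaw=np.radians(-15.25);ex=np.array([np.cos(yaw),np.sin(yaw)]);ey=np.array([-ex[1],ex[0]])
w=X[225:300,262:372].reshape(-1,3)
L=(w[:,:2]-q)@ey*1000;T=(w[:,:2]-q)@ex*1000;Z=w[:,2]*1000
for a in range(110,190,5):
    k=(Z>a)&(Z<=a+5)&(abs(L)<40)
    if k.sum()>5:print(a,k.sum(),np.percentile(L[k],[2,50,98]).round(1),np.percentile(T[k],[1,99]).round(1))
E
```

```text
120 76 [ 9.5 10.  10.6] [-26.1  21.2]
125 203 [ 9.5 10.1 10.7] [-26.2  22.1]
130 199 [ 9.5 10.  10.6] [-25.7  21.7]
135 221 [ 9.5 10.1 10.7] [-26.3  21.9]
140 233 [ 9.5 10.1 10.7] [-26.   21.9]
145 257 [ 9.5 10.1 10.7] [-26.2  22.1]
150 274 [ 9.4 10.1 10.7] [-26.3  21.8]
155 293 [ 9.4 10.1 10.6] [-26.6  21.8]
160 961 [ 1.4  7.4 10.4] [-26.8  22.7]
165 206 [ 4.5  5.2 13.1] [-17.7  13.5]
170 289 [ 4.5  5.3 13.2] [-17.9  14. ]
175 303 [ 4.6  5.3 13.3] [-19.1  15.5]
180 386 [ 4.5  5.4 13.3] [-20.4  16.1]
185 288 [ 4.7 11.2 13.3] [-21.   16.8]
```

```bash
python3 -m pendant '[{"wx":0,"wy":0,"wz":0,"x":0,"y":0,"z":40,"jaw":15},{"wx":0,"wy":0,"wz":0,"x":0,"y":0,"z":75,"jaw":15},{"wx":0,"wy":0,"wz":0,"x":0,"y":0,"z":100,"jaw":15},{"wx":0,"wy":0,"wz":0,"x":0,"y":0,"z":109,"jaw":15},{"wx":0,"wy":0,"wz":0,"x":0,"y":0,"z":112,"jaw":15},{"wx":0,"wy":0,"wz":0,"x":0,"y":0,"z":112,"jaw":15}]' 25
python3 -c "
from h import *
plan(.568,.086,.065,-15.2)"
```

```text
clock: 4.2
position: [0.5687, 0.0836, 0.0683]
eef_rot: [0.991, -0.134, 0.0, 0.001]
contact_force: [-0.1, -0.7, -0.8]
opening: 0.247
pos [0.5687 0.0836 0.0683] xang -15.4 t 4.2 F [-0.11 -0.73 -0.82] op 0.247 j6 [0.05 0.32]
shift mm [-1.4 -2.1  3.3] turn [ 0.003 -0.001 -0.004]
```

```bash
python3 -m pendant '[{"wx":0,"wy":0,"wz":-0.003,"x":0,"y":-1,"z":2,"jaw":15},{"wx":0,"wy":0,"wz":-0.003,"x":0,"y":-2.5,"z":2.5,"jaw":15},{"wx":0,"wy":0,"wz":-0.003,"x":0,"y":-4,"z":2.5,"jaw":15},{"wx":0,"wy":0,"wz":-0.003,"x":0,"y":-5,"z":2.5,"jaw":15},{"wx":0,"wy":0,"wz":-0.003,"x":0,"y":-5,"z":2.5,"jaw":15}]' 25
python3 -c "
from h import *
plan(.568,.086,.065,-15.2)"
```

```text
clock: 4.7
position: [0.5702, 0.0887, 0.0661]
eef_rot: [0.991, -0.132, 0.0, 0.001]
contact_force: [-0.6, 0.4, 0.6]
opening: 0.25
pos [0.5702 0.0887 0.0661] xang -15.2 t 4.7 F [-0.56  0.38  0.61] op 0.25 j6 [0.06 0.33]
shift mm [-1.5  3.2  1.1] turn [ 0.003 -0.001 -0.   ]
```

```bash
python3 -m pendant '[{"wx":0,"wy":0,"wz":0,"x":0,"y":-0.5,"z":0,"jaw":15},{"wx":0,"wy":0,"wz":0,"x":0,"y":-1,"z":0.5,"jaw":15},{"wx":0,"wy":0,"wz":0,"x":0,"y":-1.5,"z":1,"jaw":15},{"wx":0,"wy":0,"wz":0,"x":0,"y":-1.5,"z":1,"jaw":15}]' 25
python3 -c "
from h import *
plan(.568,.086,.065,-15.2)
c=cams.camera_params('wrist');p,d=cams.capture('wrist');cv2.imwrite('pics/w3.png',p[100:340,200:440].repeat(2,0).repeat(2,1))"
```

```text
clock: 5.1
position: [0.5706, 0.0899, 0.0651]
eef_rot: [0.991, -0.132, 0.0, 0.002]
contact_force: [-0.8, -1.9, -0.5]
opening: 0.251
pos [0.5706 0.0899 0.0651] xang -15.2 t 5.1 F [-0.78 -1.87 -0.49] op 0.251 j6 [0.06 0.33]
shift mm [-1.5  4.5  0.1] turn [ 0.003 -0.001 -0.   ]
```

View pics/w3.png

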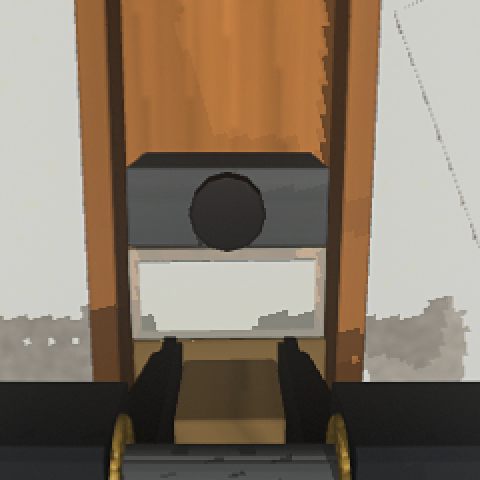

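The spacer slab edge (crop y≈340) meets the cell's near face with no visible gap, and the reaction is about 2 N. I'll seat it and release.

```bash
python3 -m pendant '[{"wx":0,"wy":0,"wz":0,"x":0,"y":-0.5,"z":0.5,"jaw":15},{"wx":0,"wy":0,"wz":0,"x":0,"y":-0.5,"z":0.5,"jaw":15},{"wx":0,"wy":0,"wz":0,"x":0,"y":-0.3,"z":0.5,"jaw":34},{"wx":0,"wy":0,"wz":0,"x":0,"y":-0.3,"z":0.5,"jaw":34},{"wx":0,"wy":0,"wz":0,"x":0,"y":-0.3,"z":0.5,"jaw":34},{"wx":0,"wy":0,"wz":0,"x":0,"y":-0.3,"z":-40,"jaw":34},{"wx":0,"wy":0,"wz":0,"x":0,"y":-0.3,"z":-85,"jaw":34},{"wx":0,"wy":0,"wz":0,"x":0,"y":0,"z":-115,"jaw":45},{"wx":0,"wy":0,"wz":0,"x":0,"y":0,"z":-115,"jaw":50}]' 25
python3 - <<'E'
from h import *
plan(.6225,-.207,.17,-1.3)
p,d=cams.capture("top");X=cloud(d,cams.camera_params("top"));cv2.imwrite("pics/t1.png",cv2.resize(p[200:340,210:530],None,fx=2.5,fy=2.5))
E
```

```text
clock: 6.05
position: [0.574, 0.0908, 0.1866]
eef_rot: [0.991, -0.132, 0.006, 0.0]
contact_force: [0.3, 0.5, -0.1]
opening: 0.471
pos [0.574  0.0908 0.1866] xang -15.2 t 6.05 F [ 0.26  0.54 -0.14] op 0.471 j6 [0.07 0.33]
shift mm [124.7 274.7  17.7] turn [ 0.    -0.012 -0.243]
```

View pics/t1.png

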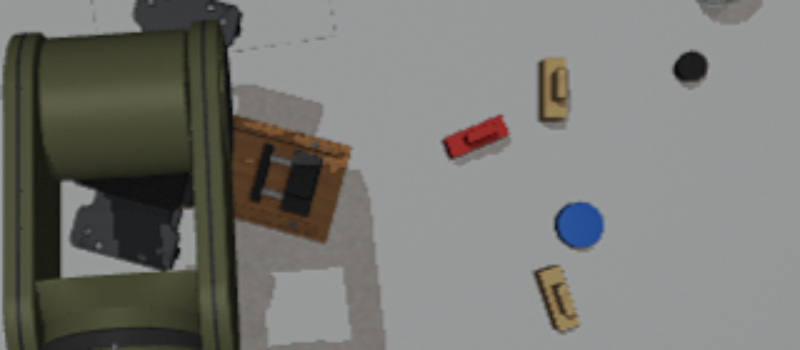

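```bash
python3 -m pendant '[{"wx":0,"wy":-0.012,"wz":-0.243,"x":125,"y":275,"z":0,"jaw":50},{"wx":0,"wy":-0.012,"wz":-0.243,"x":125,"y":275,"z":0,"jaw":50},{"wx":0,"wy":-0.012,"wz":-0.243,"x":125,"y":275,"z":18,"jaw":50},{"wx":0,"wy":-0.012,"wz":-0.243,"x":125,"y":275,"z":18,"jaw":50},{"wx":0,"wy":-0.012,"wz":-0.243,"x":125,"y":275,"z":18,"jaw":45},{"wx":0,"wy":-0.012,"wz":-0.243,"x":125,"y":275,"z":18,"jaw":45},{"wx":0,"wy":-0.012,"wz":-0.243,"x":125,"y":275,"z":18,"jaw":45},{"wx":0,"wy":-0.012,"wz":-0.243,"x":125,"y":275,"z":18,"jaw":45},{"wx":0,"wy":-0.012,"wz":-0.243,"x":125,"y":275,"z":18,"jaw":45}]' 25
python3 - <<'E'
from h import *
plan(.6225,-.207,.055,-1.3)
c=cams.camera_params("wrist");p,d=cams.capture("wrist");cv2.imwrite("pics/w4.png",p)
X=cloud(d,c);m=(abs(X[...,0]-.6225)<.035)&(abs(X[...,1]+.207)<.035)
for lo,hi in((.036,.045),(.07,.08)):
    s=X[m&(X[...,2]>lo)&(X[...,2]<hi)];print(len(s),fitbox(s) if len(s) else 0)
p,d=cams.capture("top");np.save("t2.npy",d);cv2.imwrite("pics/t2.png",cv2.resize(p[200:340,210:530],None,fx=2.5,fy=2.5))
E
```

```text
clock: 7.0
position: [0.6204, -0.2062, 0.1649]
eef_rot: [1.0, -0.011, -0.004, -0.0]
contact_force: [-0.3, 0.1, 0.0]
opening: 0.475
pos [ 0.6204 -0.2062  0.1649] xang -1.24 t 7.0 F [-0.33  0.11  0.01] op 0.475 j6 [-0.4  -0.38]
shift mm [  3.    0.8 109.9] turn [-0.001  0.007  0.001]
930 [ 6.212e+02 -2.081e+02 -4.000e-01  4.990e+01  1.830e+01]
397 [ 621.4 -208.2   -0.8   23.2    8.3]
```

View pics/w4.png

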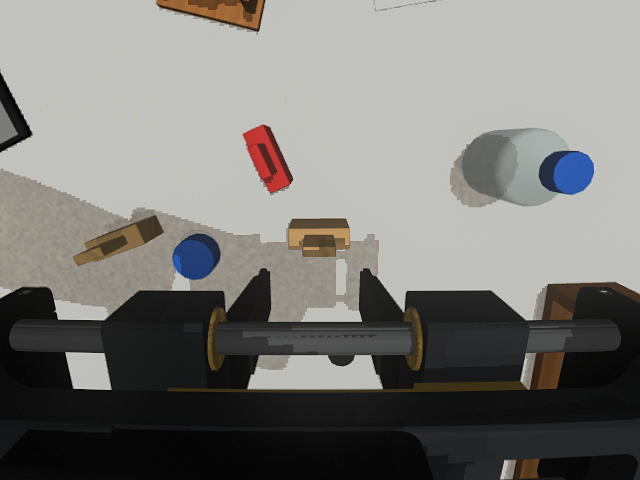

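View pics/t2.png

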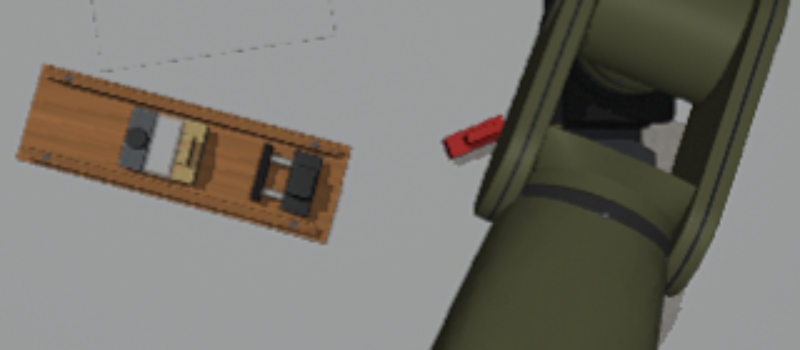

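Spacer 1 stands square against the cell (top crop around (190,152)). Spacer N is at (318,232) between the fingertips, so I'll grip it next.

```bash
python3 -m pendant '[{"wx":0,"wy":0.007,"wz":0.006,"x":3,"y":1.3,"z":45,"jaw":45},{"wx":0,"wy":0.007,"wz":0.006,"x":3,"y":1.3,"z":88,"jaw":40},{"wx":0,"wy":0.007,"wz":0.006,"x":3,"y":1.3,"z":109,"jaw":40},{"wx":0,"wy":0.007,"wz":0.006,"x":3,"y":1.3,"z":109,"jaw":40},{"wx":0,"wy":0.007,"wz":0.006,"x":3,"y":1.3,"z":109,"jaw":15},{"wx":0,"wy":0.007,"wz":0.006,"x":3,"y":1.3,"z":109,"jaw":15},{"wx":0,"wy":0.007,"wz":0.006,"x":3,"y":1.3,"z":109,"jaw":15},{"wx":0,"wy":0.007,"wz":0.006,"x":3,"y":1.3,"z":109,"jaw":15},{"wx":0,"wy":0.007,"wz":0.006,"x":3,"y":1.3,"z":109,"jaw":15}]' 25
python3 - <<'E'
from h import *
# residual gap with 1 spacer from t2
X=cloud(np.load("t2.npy"),cams.camera_params("top"));o=np.array([.545,.0003]);yaw=np.radians(-15.2);ex=np.array([np.cos(yaw),np.sin(yaw)]);ey=np.array([-ex[1],ex[0]])
w=X[220:300,210:355].reshape(-1,3);L=(w[:,:2]-o)@ey*1000;T=(w[:,:2]-o)@ex*1000;Z=w[:,2]*1000
k=(Z>40)&(Z<54)&(L>60)&(abs(T)<29);print("pack",np.percentile(L[k],[0,1,99,100]),np.percentile(T[k],[1,99]))
k=(Z>42)&(Z<54)&(L>25)&(L<55)&(abs(T)<25);print("pad",np.percentile(L[k],[1,99,100]))
k=(Z>76)&(L>60)&(L<120);print("tab",L[k].mean(),T[k].mean())
k=(Z>79)&(abs(L)<30)&(abs(T)<30);print("handle",L[k].mean(),T[k].mean())
# target spacer2 : 18 behind; TCP L 93.2-18-6
LL=.0932-.018-.006
t=o+ey*LL;print(t);plan(t[0],t[1],.18,-15.2)
E
```

```text
clock: 8.0
position: [0.6239, -0.2071, 0.0583]
eef_rot: [1.0, -0.013, 0.001, 0.0]
contact_force: [-1.0, 2.2, 5.2]
opening: 0.252
pack [ 85.59767112  86.27890888 147.85659913 148.67088949] [-24.69192617  24.69077131]
pad [30.00463285 37.54333784 37.78224068]
tab 94.78594819920146 0.31883302113613293
handle -0.08384427830755599 -0.5082515577622931
[0.56314349 0.06707914]
pos [ 0.6239 -0.2071  0.0583] xang -1.51 t 8.0 F [-0.99  2.16  5.17] op 0.252 j6 [-0.4  -0.38]
shift mm [ -67.7 -272.4 -121.9] turn [-0.    -0.003  0.239]
```

```bash
python3 -m pendant '[{"wx":0,"wy":0,"wz":0,"x":0,"y":0,"z":-45,"jaw":15},{"wx":0,"wy":0,"wz":0,"x":0,"y":0,"z":-90,"jaw":15},{"wx":0,"wy":0,"wz":0.1,"x":-10,"y":-40,"z":-122,"jaw":15},{"wx":0,"wy":0,"wz":0.239,"x":-68,"y":-272,"z":-122,"jaw":15},{"wx":0,"wy":0,"wz":0.239,"x":-68,"y":-272,"z":-122,"jaw":15},{"wx":0,"wy":0,"wz":0.239,"x":-68,"y":-272,"z":-122,"jaw":15},{"wx":0,"wy":0,"wz":0.239,"x":-68,"y":-272,"z":-122,"jaw":15},{"wx":0,"wy":0,"wz":0.239,"x":-68,"y":-272,"z":-122,"jaw":15},{"wx":0,"wy":0,"wz":0.239,"x":-68,"y":-272,"z":-122,"jaw":15},{"wx":0,"wy":0,"wz":0.239,"x":-68,"y":-272,"z":-122,"jaw":15},{"wx":0,"wy":0,"wz":0.239,"x":-68,"y":-272,"z":-122,"jaw":15}]' 25
cat > look.py <<'E'
from h import *
import sys
c=cams.camera_params("wrist");s=get_state();p,d=cams.capture("wrist");cv2.imwrite(f"pics/{sys.argv[1]}.png",p[100:340,200:440].repeat(2,0).repeat(2,1))
X=cloud(d,c);o=np.array([.545,.0003]);yaw=np.radians(-15.2);ex=np.array([np.cos(yaw),np.sin(yaw)]);ey=np.array([-ex[1],ex[0]])
q=s['position'];print("TCP L,T",(q[:2]-o)@ey*1000,(q[:2]-o)@ex*1000,"z",q[2]*1000)
w=X.reshape(-1,3);L=(w[:,:2]-o)@ey*1000;T=(w[:,:2]-o)@ex*1000;Z=w[:,2]*1000;ql=(q[:2]-o)@ey*1000
zt=q[2]*1000
k=(Z>zt-52)&(Z<zt-22)&(abs(L-ql)<18)&(abs(T)<32);print("held front",k.sum(),np.percentile(L[k],[2,50,98]).round(1),np.percentile(T[k],[1,99]).round(1), "slope deg",np.degrees(np.polyfit(T[k],L[k],1)[0]).round(2))
k=(Z>38)&(Z<52)&(L>30)&(L<160)&(abs(T)<30)
if zt>120:
    k=(Z>40)&(Z<52)&(L>30)&(L<160)&(abs(T)<30);print("pack",k.sum(),np.percentile(L[k],[0,1,3,99]).round(1),np.percentile(T[k],[1,99]).round(1))
E
python3 look.py w5; python3 -c "
from h import *
plan(.5631,.0671,.068,-15.2)"
```

```text
clock: 9.1
position: [0.563, 0.0657, 0.18]
eef_rot: [0.991, -0.133, 0.001, 0.0]
contact_force: [-0.9, -0.2, -0.9]
opening: 0.246
TCP L,T 67.84591138261618 0.186954207107686 z 179.95898724631422
held front 1434 [74.2 74.7 75.2] [-26.   22.4] slope deg 0.27
pack 4051 [ 84.8  86.5  88.9 147.6] [-25.7  23.5]
pos [0.563  0.0655 0.1799] xang -15.29 t 9.15 F [ 0.06  0.57 -1.12] op 0.255 j6 [0.02 0.29]
shift mm [ -0.7  -1.6 111.9] turn [ 0.    -0.003 -0.002]
```

View pics/w5.png

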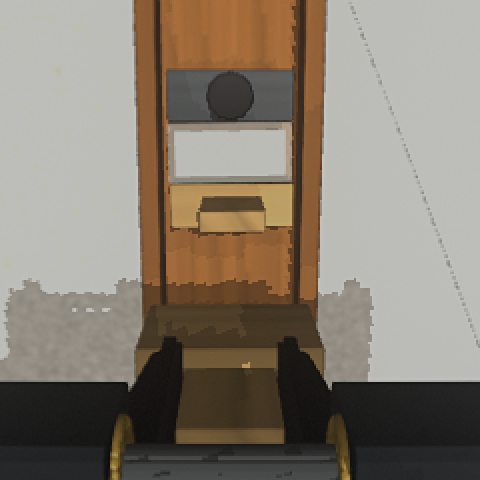

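```bash
python3 -m pendant '[{"wx":0,"wy":0,"wz":0,"x":0,"y":-1,"z":40,"jaw":15},{"wx":0,"wy":0,"wz":0,"x":0,"y":-2,"z":75,"jaw":15},{"wx":0,"wy":0,"wz":0,"x":0,"y":-3,"z":100,"jaw":15},{"wx":0,"wy":0,"wz":0,"x":0,"y":-4,"z":110,"jaw":15},{"wx":0,"wy":0,"wz":0,"x":0,"y":-5,"z":112.5,"jaw":15},{"wx":0,"wy":0,"wz":0,"x":0,"y":-5,"z":112.5,"jaw":15},{"wx":0,"wy":0,"wz":0,"x":0,"y":-6,"z":112.5,"jaw":15},{"wx":0,"wy":0,"wz":0,"x":0,"y":-6,"z":112.5,"jaw":15}]' 25
python3 look.py w6; python3 -c "
from h import *
plan(.5631,.0671,.068,-15.2)"
```

```text
clock: 9.95
position: [0.5659, 0.0711, 0.0688]
eef_rot: [0.991, -0.133, 0.003, -0.0]
contact_force: [0.9, -0.5, -0.4]
opening: 0.25
TCP L,T 73.85262656402926 1.6367438511184356 z 68.84418430694363
held front 1147 [62.3 80.6 91.5] [-31.8  31.9] slope deg -0.02
pos [0.5657 0.0711 0.0687] xang -15.3 t 10.0 F [-0.86  0.33 -0.2 ] op 0.254 j6 [0.03 0.3 ]
shift mm [-1.5  4.6  0.7] turn [-0.001 -0.005 -0.002]
```

View pics/w6.png

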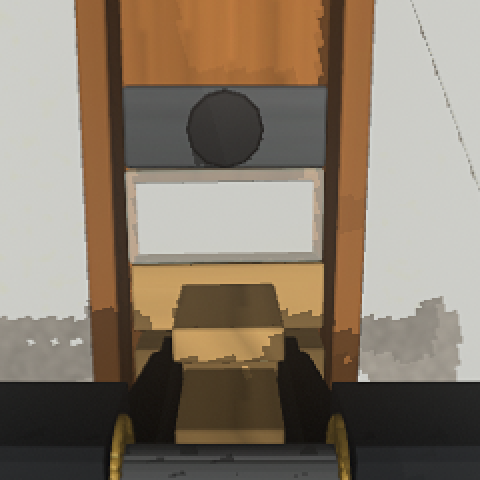

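```bash
python3 -m pendant '[{"wx":0,"wy":-0.004,"wz":0,"x":-1,"y":-1,"z":1,"jaw":15},{"wx":0,"wy":-0.004,"wz":0,"x":-1,"y":-2.5,"z":1.5,"jaw":15},{"wx":0,"wy":-0.004,"wz":0,"x":-1,"y":-3.5,"z":1.5,"jaw":15},{"wx":0,"wy":-0.004,"wz":0,"x":-1,"y":-4,"z":1.5,"jaw":15},{"wx":0,"wy":-0.004,"wz":0,"x":-1,"y":-4.5,"z":1.5,"jaw":15},{"wx":0,"wy":-0.004,"wz":0,"x":-1,"y":-4.5,"z":1.5,"jaw":15}]' 25
python3 look.py w7
```

```text
clock: 10.6
position: [0.5659, 0.0758, 0.0671]
eef_rot: [0.991, -0.133, 0.0, -0.0]
contact_force: [0.1, -0.9, 0.0]
opening: 0.25
TCP L,T 78.33012776530443 0.36437956186110637 z 67.07343594126392
held front 828 [64.1 82.1 95.7] [-31.9  31.9] slope deg 0.63
```

```bash
python3 -m pendant '[{"wx":0,"wy":0,"wz":0,"x":0,"y":-0.5,"z":0,"jaw":15},{"wx":0,"wy":0,"wz":0,"x":0,"y":-1,"z":0,"jaw":15},{"wx":0,"wy":0,"wz":0,"x":0,"y":-1.5,"z":0.5,"jaw":15},{"wx":0,"wy":0,"wz":0,"x":0,"y":-1.5,"z":0.7,"jaw":15}]' 25
python3 look.py w7
```

```text
clock: 11.05
position: [0.566, 0.0761, 0.0664]
eef_rot: [0.991, -0.133, -0.0, 0.001]
contact_force: [-2.3, -5.7, 1.5]
opening: 0.251
TCP L,T 78.62261327075741 0.41590542567884164 z 66.37785872282684
held front 838 [64.6 82.5 96.1] [-31.9  31.9] slope deg 0.69
```

View pics/w7.png

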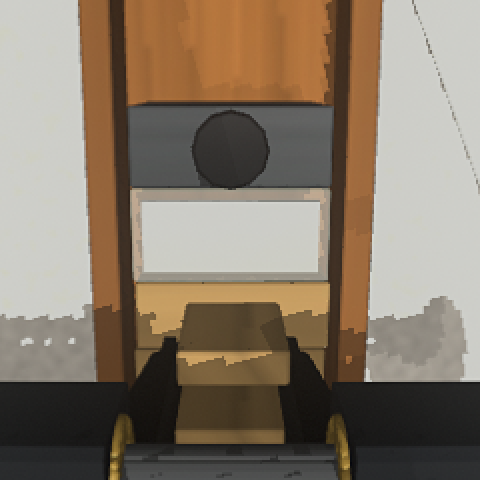

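There is firm, gentle contact (6 N) and the slabs meet at crop y≈350. I'll release and go for the third spacer, S.

```bash
python3 -m pendant '[{"wx":0,"wy":0,"wz":0,"x":0,"y":0.3,"z":0.3,"jaw":34},{"wx":0,"wy":0,"wz":0,"x":0,"y":0.3,"z":0.3,"jaw":34},{"wx":0,"wy":0,"wz":0,"x":0,"y":0.3,"z":0.3,"jaw":34},{"wx":0,"wy":0,"wz":0,"x":0,"y":0.3,"z":-40,"jaw":34},{"wx":0,"wy":0,"wz":0,"x":0,"y":0.3,"z":-85,"jaw":34},{"wx":0,"wy":0,"wz":0,"x":0,"y":0,"z":-115,"jaw":45},{"wx":0,"wy":0,"wz":0,"x":0,"y":0,"z":-115,"jaw":50}]' 25
python3 - <<'E'
from h import *
plan(.4524,-.2088,.17,18.5)
E
```

```text
clock: 11.8
position: [0.5696, 0.0769, 0.188]
eef_rot: [0.991, -0.133, 0.006, -0.0]
contact_force: [-0.2, 0.0, 0.7]
opening: 0.475
pos [0.5696 0.0769 0.188 ] xang -15.26 t 11.8 F [-0.24  0.05  0.68] op 0.475 j6 [0.04 0.31]
shift mm [-38.1 306.5  17. ] turn [ 0.001 -0.011 -0.589]
```

```bash
python3 -m pendant '[{"wx":0,"wy":-0.01,"wz":-0.589,"x":-38,"y":306,"z":0,"jaw":45},{"wx":0,"wy":-0.01,"wz":-0.589,"x":-38,"y":306,"z":0,"jaw":45},{"wx":0,"wy":-0.01,"wz":-0.589,"x":-38,"y":306,"z":17,"jaw":45},{"wx":0,"wy":-0.01,"wz":-0.589,"x":-38,"y":306,"z":17,"jaw":45},{"wx":0,"wy":-0.01,"wz":-0.589,"x":-38,"y":306,"z":17,"jaw":45},{"wx":0,"wy":-0.01,"wz":-0.589,"x":-38,"y":306,"z":17,"jaw":45},{"wx":0,"wy":-0.01,"wz":-0.589,"x":-38,"y":306,"z":17,"jaw":45},{"wx":0,"wy":-0.01,"wz":-0.589,"x":-38,"y":306,"z":17,"jaw":45},{"wx":0,"wy":-0.01,"wz":-0.589,"x":-38,"y":306,"z":17,"jaw":45},{"wx":0,"wy":-0.01,"wz":-0.589,"x":-38,"y":306,"z":17,"jaw":45}]' 25
python3 - <<'E'
from h import *
plan(.4524,-.2088,.056,18.5)
c=cams.camera_params("wrist");p,d=cams.capture("wrist");cv2.imwrite("pics/w8.png",p)
X=cloud(d,c);m=(abs(X[...,0]-.4524)<.035)&(abs(X[...,1]+.2088)<.035)
for lo,hi in((.036,.045),(.07,.08)):
    s=X[m&(X[...,2]>lo)&(X[...,2]<hi)];print(len(s),fitbox(s) if len(s) else 0)
p,d=cams.capture("top");np.save("t3.npy",d);cv2.imwrite("pics/t3.png",cv2.resize(p[200:340,210:530],None,fx=2.5,fy=2.5))
X=cloud(d,cams.camera_params("top"));o=np.array([.545,.0003]);yaw=np.radians(-15.2);ex=np.array([np.cos(yaw),np.sin(yaw)]);ey=np.array([-ex[1],ex[0]])
w=X[220:300,210:355].reshape(-1,3);L=(w[:,:2]-o)@ey*1000;T=(w[:,:2]-o)@ex*1000;Z=w[:,2]*1000
k=(Z>40)&(Z<54)&(L>58)&(abs(T)<29);print("pack",np.percentile(L[k],[0,1,99,100]),np.percentile(T[k],[1,99]))
E
```

```text
clock: 12.8
position: [0.4528, -0.2073, 0.1695]
eef_rot: [0.987, 0.161, 0.0, 0.0]
contact_force: [0.8, -1.1, 0.3]
opening: 0.472
pos [ 0.4528 -0.2073  0.1695] xang 18.55 t 12.8 F [ 0.75 -1.11  0.28] op 0.472 j6 [-0.54 -0.86]
shift mm [ -1.    1.2 113.5] turn [ 0.001 -0.001  0.001]
885 [ 450.3 -208.7   18.1   49.9   18.2]
406 [ 450.5 -208.7   18.9   23.6    8.6]
pack [ 68.08950755  68.59507499 147.694149   148.88395387] [-24.71293631  24.51129336]
```

View pics/w8.png

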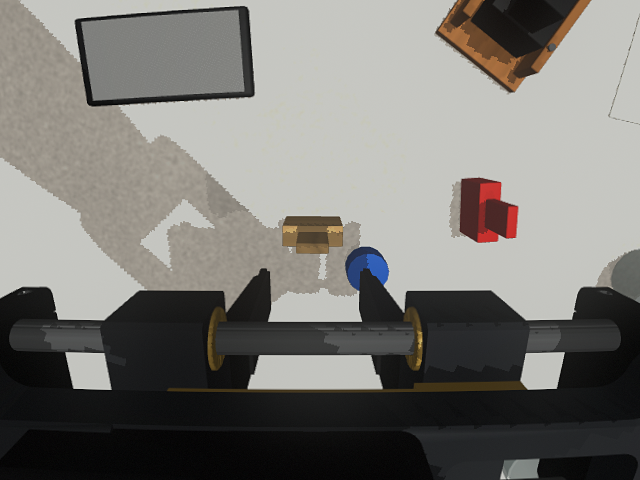

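View pics/t3.png

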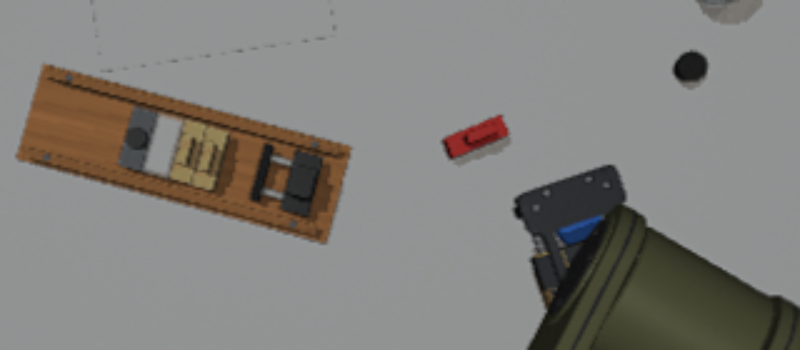

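The pack of two is square and about 30 mm of gap remains, so a third spacer is needed. Spacer S is at (313,235). The cap is only 24 mm tall, which keeps it below the fingertips.

```bash
python3 -m pendant '[{"wx":0,"wy":0,"wz":0,"x":-1,"y":1.2,"z":45,"jaw":45},{"wx":0,"wy":0,"wz":0,"x":-1,"y":1.2,"z":88,"jaw":40},{"wx":0,"wy":0,"wz":0,"x":-1,"y":1.2,"z":113,"jaw":40},{"wx":0,"wy":0,"wz":0,"x":-1,"y":1.2,"z":113,"jaw":40},{"wx":0,"wy":0,"wz":0,"x":-1,"y":1.2,"z":113,"jaw":15},{"wx":0,"wy":0,"wz":0,"x":-1,"y":1.2,"z":113,"jaw":15},{"wx":0,"wy":0,"wz":0,"x":-1,"y":1.2,"z":113,"jaw":15},{"wx":0,"wy":0,"wz":0,"x":-1,"y":1.2,"z":113,"jaw":15},{"wx":0,"wy":0,"wz":0,"x":-1,"y":1.2,"z":113,"jaw":15}]' 25
python3 - <<'E'
from h import *
o=np.array([.545,.0003]);yaw=np.radians(-15.2);ex=np.array([np.cos(yaw),np.sin(yaw)]);ey=np.array([-ex[1],ex[0]])
t=o+ey*.0555;print(t);plan(t[0],t[1],.18,-15.2)
E
```

```text
clock: 13.8
position: [0.4533, -0.209, 0.0579]
eef_rot: [0.987, 0.161, 0.001, 0.001]
contact_force: [0.5, -0.2, 3.4]
opening: 0.248
[0.5595515  0.05385842]
pos [ 0.4533 -0.209   0.0579] xang 18.59 t 13.8 F [ 0.53 -0.16  3.42] op 0.248 j6 [-0.54 -0.86]
shift mm [ 184.8 -215.  -122.2] turn [ 0.002 -0.003  0.59 ]
```

```bash
python3 -m pendant '[{"wx":0,"wy":0,"wz":0,"x":0,"y":0,"z":-45,"jaw":15},{"wx":0,"wy":0,"wz":0,"x":0,"y":0,"z":-90,"jaw":15},{"wx":0,"wy":0,"wz":0.1,"x":30,"y":-35,"z":-122,"jaw":15},{"wx":0,"wy":0,"wz":0.59,"x":185,"y":-215,"z":-122,"jaw":15},{"wx":0,"wy":0,"wz":0.59,"x":185,"y":-215,"z":-122,"jaw":15},{"wx":0,"wy":0,"wz":0.59,"x":185,"y":-215,"z":-122,"jaw":15},{"wx":0,"wy":0,"wz":0.59,"x":185,"y":-215,"z":-122,"jaw":15},{"wx":0,"wy":0,"wz":0.59,"x":185,"y":-215,"z":-122,"jaw":15},{"wx":0,"wy":0,"wz":0.59,"x":185,"y":-215,"z":-122,"jaw":15},{"wx":0,"wy":0,"wz":0.59,"x":185,"y":-215,"z":-122,"jaw":15},{"wx":0,"wy":0,"wz":0.59,"x":185,"y":-215,"z":-122,"jaw":15},{"wx":0,"wy":0,"wz":0.59,"x":185,"y":-215,"z":-122,"jaw":15}]' 25
python3 look.py w9; python3 -c "
from h import *
plan(.5595,.0539,.07,-15.2)"
```

```text
clock: 15.0
position: [0.5593, 0.0525, 0.1796]
eef_rot: [0.991, -0.133, 0.001, 0.001]
contact_force: [0.6, 0.4, -0.4]
opening: 0.252
TCP L,T 54.10398132895014 0.10139279372020944 z 179.58296732771794
held front 1444 [62.6 63.1 63.5] [-25.9  22.4] slope deg -0.14
pack 4969 [ 66.7  68.7  71.5 146.3] [-25.8  23.5]
pos [0.5594 0.0525 0.1797] xang -15.34 t 15.05 F [-0.16 -0.86 -1.08] op 0.252 j6 [-0.    0.27]
shift mm [ -0.6  -1.5 109.7] turn [ 0.001 -0.003 -0.002]
```

View pics/w9.png

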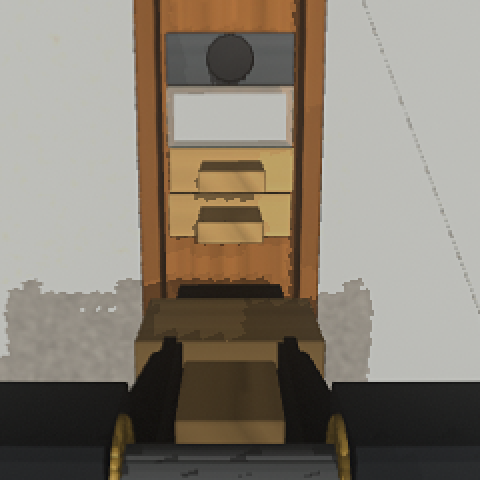

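```bash
python3 -m pendant '[{"wx":0,"wy":0,"wz":0,"x":0,"y":0,"z":40,"jaw":15},{"wx":0,"wy":0,"wz":0,"x":0,"y":0,"z":75,"jaw":15},{"wx":0,"wy":0,"wz":0,"x":0,"y":0,"z":100,"jaw":15},{"wx":0,"wy":0,"wz":0,"x":0,"y":0,"z":110,"jaw":15},{"wx":0,"wy":0,"wz":0,"x":-0.5,"y":-1,"z":112,"jaw":15},{"wx":0,"wy":0,"wz":0,"x":-1,"y":-2,"z":112.5,"jaw":15},{"wx":0,"wy":0,"wz":0,"x":-1,"y":-3,"z":112.5,"jaw":15},{"wx":0,"wy":0,"wz":0,"x":-1,"y":-3.5,"z":112.5,"jaw":15},{"wx":0,"wy":0,"wz":0,"x":-1,"y":-3.5,"z":112.5,"jaw":15}]' 25
python3 look.py w10; python3 -c "
from h import *
plan(.5595,.0539,.07,-15.2)"
```

```text
clock: 15.95
position: [0.5603, 0.0561, 0.0682]
eef_rot: [0.991, -0.133, 0.002, 0.001]
contact_force: [0.2, -1.0, -0.5]
opening: 0.246
TCP L,T 57.821435209204196 0.15692368122298023 z 68.2328292812376
held front 865 [43.7 62.5 75.3] [-31.9  31.9] slope deg 0.36
pos [0.5601 0.056  0.068 ] xang -15.33 t 16.0 F [-0.34 -0.71 -0.39] op 0.253 j6 [0.01 0.27]
shift mm [-0.   2.2 -2. ] turn [ 0.001 -0.004 -0.002]
```

View pics/w10.png

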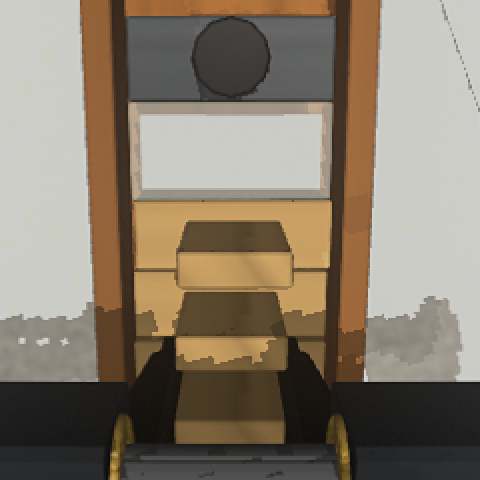

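```bash
python3 -m pendant '[{"wx":0,"wy":-0.003,"wz":-0.002,"x":0,"y":-0.5,"z":1,"jaw":15},{"wx":0,"wy":-0.003,"wz":-0.002,"x":0,"y":-1,"z":1.2,"jaw":15},{"wx":0,"wy":-0.003,"wz":-0.002,"x":0,"y":-1.5,"z":1.5,"jaw":15},{"wx":0,"wy":-0.003,"wz":-0.002,"x":0,"y":-1.5,"z":1.5,"jaw":15},{"wx":0,"wy":-0.003,"wz":-0.002,"x":0,"y":-1.5,"z":1.5,"jaw":15}]' 25
python3 look.py w11
```

```text
clock: 16.5
position: [0.5605, 0.0566, 0.0667]
eef_rot: [0.991, -0.132, 0.001, 0.001]
contact_force: [-1.6, -4.5, 1.4]
opening: 0.249
TCP L,T 58.42528945184606 0.18147375741343538 z 66.65324940655499
held front 842 [44.2 62.1 75.9] [-31.8  31.9] slope deg 0.76
```

```bash
python3 -m pendant '[{"wx":0,"wy":0,"wz":0,"x":0,"y":0,"z":0.7,"jaw":15},{"wx":0,"wy":0,"wz":0,"x":0,"y":0,"z":0.7,"jaw":15},{"wx":0,"wy":0,"wz":0,"x":0,"y":0,"z":0.7,"jaw":34},{"wx":0,"wy":0,"wz":0,"x":0,"y":0.3,"z":0.3,"jaw":34},{"wx":0,"wy":0,"wz":0,"x":0,"y":0.3,"z":0.3,"jaw":34},{"wx":0,"wy":0,"wz":0,"x":0,"y":0.3,"z":-40,"jaw":34},{"wx":0,"wy":0,"wz":0,"x":0,"y":0.3,"z":-85,"jaw":34},{"wx":0,"wy":0,"wz":0,"x":0,"y":0,"z":-115,"jaw":34},{"wx":0,"wy":0,"wz":0,"x":0,"y":0,"z":-115,"jaw":0}]' 25
python3 - <<'E'
from h import *
o=np.array([.545,.0003]);yaw=np.radians(-15.2);ex=np.array([np.cos(yaw),np.sin(yaw)]);ey=np.array([-ex[1],ex[0]])
t=o-ey*.030;print(t);plan(t[0],t[1],.18,-15.2)
E
```

```text
clock: 17.45
position: [0.5639, 0.0573, 0.1882]
eef_rot: [0.991, -0.132, 0.006, 0.0]
contact_force: [0.2, 0.1, 0.5]
opening: 0.316
[ 0.53713432 -0.02865049]
pos [0.5639 0.0573 0.1882] xang -15.19 t 17.45 F [0.23 0.07 0.45] op 0.316 j6 [0.01 0.27]
shift mm [-3.4 90.   8. ] turn [-0.001 -0.012  0.   ]
```

```bash
python3 -m pendant '[{"wx":0,"wy":-0.012,"wz":0,"x":-3.4,"y":45,"z":0,"jaw":0},{"wx":0,"wy":-0.012,"wz":0,"x":-3.4,"y":90,"z":0,"jaw":0},{"wx":0,"wy":-0.012,"wz":0,"x":-3.4,"y":90,"z":0,"jaw":0},{"wx":0,"wy":-0.012,"wz":0,"x":-3.4,"y":90,"z":8,"jaw":0},{"wx":0,"wy":-0.012,"wz":0,"x":-3.4,"y":90,"z":8,"jaw":0},{"wx":0,"wy":-0.012,"wz":0,"x":-3.4,"y":90,"z":8,"jaw":0},{"wx":0,"wy":-0.012,"wz":0,"x":-3.4,"y":90,"z":8,"jaw":0}]' 25
python3 look.py w12; python3 - <<'E'
from h import *
o=np.array([.545,.0003]);yaw=np.radians(-15.2);ex=np.array([np.cos(yaw),np.sin(yaw)]);ey=np.array([-ex[1],ex[0]])
t=o-ey*.030;plan(t[0],t[1],.065,-15.2)
p,d=cams.capture("top");cv2.imwrite("pics/t4.png",cv2.resize(p[200:340,210:530],None,fx=2.5,fy=2.5))
X=cloud(d,cams.camera_params("top"))
w=X[220:300,210:355].reshape(-1,3);L=(w[:,:2]-o)@ey*1000;T=(w[:,:2]-o)@ex*1000;Z=w[:,2]*1000
k=(Z>40)&(Z<54)&(L>45)&(L<130)&(abs(T)<29);print("pack",k.sum(),np.percentile(L[k],[0,1,99,100]),np.percentile(T[k],[1,99]))
for n,(x,y,r) in dict(cap=(.51,-.23,.03),bung=(.64,-.315,.03)).items():
  m=(np.hypot(X[...,0]-x,X[...,1]-y)<r)&(X[...,2]>.015);print(n,np.nanmean(X[m],0) if m.any() else 0)
E
```

```text
clock: 18.15
position: [0.5371, -0.0277, 0.1796]
eef_rot: [0.991, -0.131, -0.0, -0.001]
contact_force: [0.7, -0.0, 0.3]
opening: 0.005
TCP L,T -29.088544692687474 -0.2352910628744662 z 179.59483765340337
pos [ 0.5373 -0.0278  0.1799] xang -15.11 t 18.2 F [-0.33  0.01  0.22] op 0.003 j6 [-0.15  0.11]
shift mm [1.000e-01 1.000e+00 1.149e+02] turn [-0.001  0.     0.002]
pack 678 [ 57.08935052  59.2783496  129.34593841 129.78802697] [-24.7052181   24.50274259]
cap [ 0.51169018 -0.22951856  0.0233608 ]
bung [ 0.64099835 -0.3213251   0.02851122]Traceback (most recent call last):
  File "look.py", line 8, in <module>
    k=(Z>zt-52)&(Z<zt-22)&(abs(L-ql)<18)&(abs(T)<32);print("held front",k.sum(),np.percentile(L[k],[2,50,98]).round(1),np.percentile(T[k],[1,99]).round(1), "slope deg",np.degrees(np.polyfit(T[k],L[k],1)[0]).round(2))
                                                                                ~~~~~~~~~~~~~^^^^^^^^^^^^^^^^
    return _quantile_unchecked(
        a, q, axis, out, overwrite_input, method, keepdims, weights)
    return _ureduce(a,
                    func=_quantile_ureduce_func,
    ...<5 lines>...
                    overwrite_input=overwrite_input,
                    method=method)
    r = func(a, **kwargs)
    result = _quantile(arr,
                       quantiles=q,
    ...<2 lines>...
                       out=out,
                       weights=wgt)
    slices_having_nans = np.isnan(arr[-1, ...])
                                  ~~~^^^^^^^^^
IndexError: index -1 is out of bounds for axis 0 with size 0
```

View pics/t4.png

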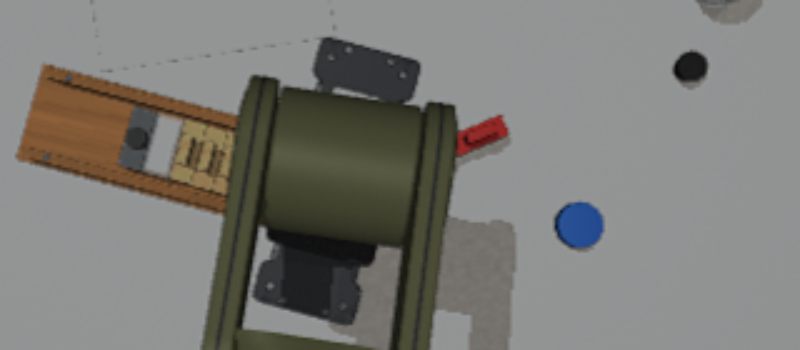

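View pics/w12.png

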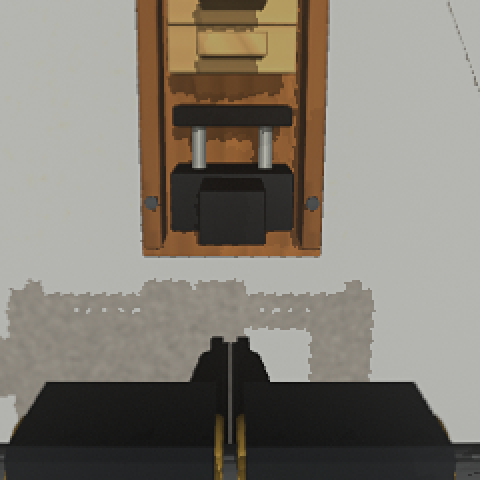

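The three spacers stand square against the cell (wrist crop, pack edge at y≈72). The handle at (232,220) is lined up ahead of the closed fingers at (230,345), so I'll descend behind the handle.

```bash
python3 -m pendant '[{"wx":0,"wy":0,"wz":0,"x":0,"y":1,"z":40,"jaw":0},{"wx":0,"wy":0,"wz":0,"x":0,"y":1,"z":80,"jaw":0},{"wx":0,"wy":0,"wz":0,"x":0,"y":1,"z":105,"jaw":0},{"wx":0,"wy":0,"wz":0,"x":0,"y":1,"z":115,"jaw":0},{"wx":0,"wy":0,"wz":0,"x":0,"y":1,"z":116,"jaw":0},{"wx":0,"wy":0,"wz":0,"x":0,"y":1,"z":116,"jaw":0}]' 25
cat > st.py <<'E'
from h import *
s=get_state();o=np.array([.545,.0003]);yaw=np.radians(-15.2);ex=np.array([np.cos(yaw),np.sin(yaw)]);ey=np.array([-ex[1],ex[0]])
q=s['position'];f=s['contact_force'];print("L %.2f T %.2f z %.1f | F_L %.2f F_T %.2f Fz %.2f t %.2f"%((q[:2]-o)@ey*1000,(q[:2]-o)@ex*1000,q[2]*1000,f[:2]@ey,f[:2]@ex,f[2],s['clock']))
E
python3 st.py
```

```text
clock: 18.85
position: [0.5382, -0.0288, 0.0653]
eef_rot: [0.991, -0.131, 0.001, -0.001]
contact_force: [0.6, 0.2, -0.6]
opening: 0.002
L -29.90 T 1.07 z 65.3 | F_L 0.34 F_T 0.54 Fz -0.63 t 18.85
```

Now I'll close in: 8 mm at first, then steady creeping.

```bash
python3 -m pendant '[{"wx":0,"wy":0,"wz":-0.002,"x":-1,"y":-3,"z":0,"jaw":0},{"wx":0,"wy":0,"wz":-0.002,"x":-1,"y":-6,"z":0,"jaw":0},{"wx":0,"wy":0,"wz":-0.002,"x":-1,"y":-9,"z":0,"jaw":0},{"wx":0,"wy":0,"wz":-0.002,"x":-1,"y":-12,"z":0,"jaw":0},{"wx":0,"wy":0,"wz":-0.002,"x":-1,"y":-14,"z":0,"jaw":0},{"wx":0,"wy":0,"wz":-0.002,"x":-1,"y":-16,"z":0,"jaw":0},{"wx":0,"wy":0,"wz":-0.002,"x":-1,"y":-16,"z":0,"jaw":0},{"wx":0,"wy":0,"wz":-0.002,"x":-1,"y":-16,"z":0,"jaw":0}]' 25; python3 st.py
```

```text
clock: 19.65
position: [0.5412, -0.013, 0.0652]
eef_rot: [0.991, -0.13, 0.001, -0.001]
contact_force: [0.6, -2.1, 1.2]
opening: 0.002
L -13.81 T -0.13 z 65.2 | F_L -1.84 F_T 1.09 Fz 1.17 t 19.65
```

```bash
python3 -m pendant '[{"wx":0,"wy":0,"wz":0,"x":0,"y":-1,"z":0,"jaw":0},{"wx":0,"wy":0,"wz":0,"x":0,"y":-2,"z":0,"jaw":0},{"wx":0,"wy":0,"wz":0,"x":0,"y":-3,"z":0,"jaw":0},{"wx":0,"wy":0,"wz":0,"x":0,"y":-4,"z":0,"jaw":0},{"wx":0,"wy":0,"wz":0,"x":0,"y":-4,"z":0,"jaw":0}]' 25; python3 st.py
python3 -m pendant '[{"wx":0,"wy":0,"wz":0,"x":0,"y":-0.5,"z":0,"jaw":0},{"wx":0,"wy":0,"wz":0,"x":0,"y":-1,"z":0,"jaw":0},{"wx":0,"wy":0,"wz":0,"x":0,"y":-1,"z":0,"jaw":0}]' 25; python3 st.py
```

```text
clock: 20.15
position: [0.542, -0.01, 0.0651]
eef_rot: [0.991, -0.13, 0.001, 0.0]
contact_force: [-1.5, -6.5, 1.5]
opening: 0.009
L -10.72 T -0.17 z 65.1 | F_L -6.67 F_T 0.29 Fz 1.49 t 20.15
clock: 20.45
position: [0.542, -0.0101, 0.0652]
eef_rot: [0.992, -0.13, 0.0, 0.002]
contact_force: [-1.3, -6.2, 2.2]
opening: 0.006
L -10.78 T -0.18 z 65.2 | F_L -6.31 F_T 0.32 Fz 2.22 t 20.45
```

The force stepped up to 6.3 N at L≈-10.8, so the pad has just touched. It needs about 6 mm more, which should read roughly 12.5 N.

```bash
python3 -m pendant '[{"wx":0,"wy":0,"wz":0,"x":0,"y":-1,"z":0,"jaw":0},{"wx":0,"wy":0,"wz":0,"x":0,"y":-2,"z":0,"jaw":0},{"wx":0,"wy":0,"wz":0,"x":0,"y":-3,"z":0,"jaw":0},{"wx":0,"wy":0,"wz":0,"x":0,"y":-3,"z":0,"jaw":0},{"wx":0,"wy":0,"wz":0,"x":0,"y":-3,"z":0,"jaw":0}]' 25; python3 st.py
```

```text
clock: 20.95
position: [0.5424, -0.0085, 0.0652]
eef_rot: [0.992, -0.13, 0.0, 0.003]
contact_force: [-1.6, -8.4, 2.2]
opening: 0.007
L -9.19 T -0.18 z 65.2 | F_L -8.48 F_T 0.64 Fz 2.17 t 20.95
```

```bash
python3 -m pendant '[{"wx":0,"wy":0,"wz":0,"x":0,"y":-1,"z":0,"jaw":0},{"wx":0,"wy":0,"wz":0,"x":0,"y":-2,"z":0,"jaw":0},{"wx":0,"wy":0,"wz":0,"x":0,"y":-3,"z":0,"jaw":0},{"wx":0,"wy":0,"wz":0,"x":0,"y":-4,"z":0,"jaw":0},{"wx":0,"wy":0,"wz":0,"x":0,"y":-4,"z":0,"jaw":0},{"wx":0,"wy":0,"wz":0,"x":0,"y":-4,"z":0,"jaw":0}]' 25; python3 st.py
```

```text
clock: 21.55
position: [0.543, -0.0066, 0.0652]
eef_rot: [0.992, -0.13, -0.001, 0.005]
contact_force: [-2.0, -10.1, 2.3]
opening: 0.004
L -7.17 T -0.17 z 65.2 | F_L -10.30 F_T 0.74 Fz 2.31 t 21.55
```

```bash
python3 -m pendant '[{"wx":0,"wy":0,"wz":0,"x":0,"y":-1,"z":0,"jaw":0},{"wx":0,"wy":0,"wz":0,"x":0,"y":-2,"z":0,"jaw":0},{"wx":0,"wy":0,"wz":0,"x":0,"y":-3,"z":0,"jaw":0},{"wx":0,"wy":0,"wz":0,"x":0,"y":-3,"z":0,"jaw":0},{"wx":0,"wy":0,"wz":0,"x":0,"y":-3,"z":0,"jaw":0}]' 25; python3 st.py
```

```text
clock: 22.05
position: [0.5431, -0.0058, 0.0653]
eef_rot: [0.992, -0.129, -0.001, 0.007]
contact_force: [-3.7, -10.4, 3.0]
opening: 0.006
L -6.39 T -0.20 z 65.3 | F_L -10.99 F_T -0.85 Fz 3.03 t 22.05
```

```bash
python3 -m pendant '[{"wx":0.007,"wy":0,"wz":0,"x":0,"y":-1,"z":0,"jaw":0},{"wx":0.007,"wy":0,"wz":0,"x":0,"y":-2,"z":0,"jaw":0},{"wx":0.007,"wy":0,"wz":0,"x":0,"y":-3,"z":0,"jaw":0},{"wx":0.007,"wy":0,"wz":0,"x":0,"y":-3.5,"z":0,"jaw":0},{"wx":0.007,"wy":0,"wz":0,"x":0,"y":-3.5,"z":0,"jaw":0},{"wx":0.007,"wy":0,"wz":0,"x":0,"y":-3.5,"z":0,"jaw":0}]' 25; python3 st.py
python3 - <<'E'
from h import *
c=cams.camera_params("wrist");p,d=cams.capture("wrist");cv2.imwrite("pics/w13.png",p)
X=cloud(d,c);np.save("w13X.npy",X)
o=np.array([.545,.0003]);yaw=np.radians(-15.2);ex=np.array([np.cos(yaw),np.sin(yaw)]);ey=np.array([-ex[1],ex[0]])
w=X.reshape(-1,3);L=(w[:,:2]-o)@ey*1000;T=(w[:,:2]-o)@ex*1000;Z=w[:,2]*1000
b=p.reshape(-1,3).max(1)
k=(abs(T+2)<26)&(Z>40)&(Z<52)&(L<60)&(L>0);i=np.histogram(L[k],np.arange(0,61,2));print(i[0]);
for a in range(0,60,2):
    kk=k&(L>=a)&(L<a+2)
    if kk.sum()>3:print(a,kk.sum(),int(np.median(b[kk])),np.median(Z[kk]).round(1))
k=(abs(T+2)<14)&(Z>78)&(Z<90)&(L>-15)&(L<30)&(b<90);print("handle top",k.sum(),np.percentile(L[k],[1,50,99]) if k.any() else 0)
E
```

```text
clock: 22.65
position: [0.5434, -0.0048, 0.0653]
eef_rot: [0.992, -0.129, -0.001, 0.006]
contact_force: [-1.4, -11.1, 3.2]
opening: 0.008
L -5.38 T -0.20 z 65.3 | F_L -11.02 F_T 1.59 Fz 3.17 t 22.65
[  0   0  41 131 151 143 143 142 152 164 173 187 193 410 501   0   0   0
   0   0 116 378 391 387 365 192 175 169 173 169]
4 41 31 46.5
6 131 26 46.7
8 151 27 46.8
10 143 29 46.7
12 143 35 46.7
14 142 36 46.7
16 152 37 46.7
18 164 38 46.7
20 173 39 46.7
22 187 40 46.6
24 193 40 46.7
26 410 39 47.0
28 501 28 45.6
40 116 36 44.4
42 378 43 44.8
44 391 44 44.7
46 387 44 44.8
48 365 57 45.4
50 192 202 47.3
52 175 201 47.3
54 169 197 47.2
56 173 198 47.2
58 169 202 47.2
handle top 2840 [ 5.85974007 18.06482543 27.24532006]
```

View pics/w13.png

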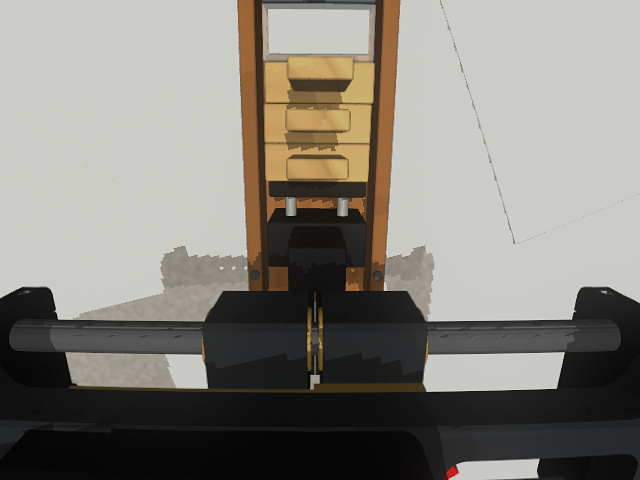

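The pack is straight in line: three slabs at rows 60–180, and the pad at row 190 flush to the last one. I'll measure how far the pad is in more finely.

```bash
python3 - <<'E'
from h import *
X=np.load("w13X.npy");p=cv2.imread("pics/w13.png")
o=np.array([.545,.0003]);yaw=np.radians(-15.2);ex=np.array([np.cos(yaw),np.sin(yaw)]);ey=np.array([-ex[1],ex[0]])
L=(X[...,:2]-o)@ey*1000;Z=X[...,2]*1000
for u in (275,282,300,317,330,350,356):
    print(u,[(v,round(float(L[v,u]),1),round(float(Z[v,u]),0).__int__(),int(p[v,u].max())) for v in range(178,214) if 38<Z[v,u]<50][:40:1][:22])
E
python3 st.py
```

```text
275 [(178, 50.8, 48, 203), (179, 50.1, 46, 207), (180, 49.7, 46, 172), (181, 49.0, 45, 64), (182, 48.5, 44, 42), (183, 48.1, 45, 46), (184, 47.6, 45, 44), (185, 47.2, 46, 45), (186, 46.7, 45, 45), (187, 46.1, 45, 45), (188, 45.4, 44, 45), (189, 45.2, 45, 44), (190, 44.7, 45, 44), (191, 44.2, 45, 45), (192, 43.6, 45, 44), (193, 43.0, 44, 44), (194, 42.8, 46, 44), (195, 42.3, 46, 43), (196, 41.5, 44, 33)]
282 [(178, 50.8, 47, 203), (179, 50.2, 47, 206), (180, 49.8, 47, 173), (181, 49.0, 44, 62), (182, 48.6, 46, 33), (183, 48.1, 45, 44), (184, 47.6, 45, 45), (185, 47.2, 46, 45), (186, 46.5, 44, 45), (187, 46.2, 45, 45), (188, 45.7, 46, 44), (189, 45.0, 44, 43), (190, 44.8, 46, 43), (191, 44.3, 46, 44), (192, 43.5, 44, 43), (193, 43.2, 45, 43), (194, 42.5, 44, 44), (195, 42.2, 45, 42), (196, 41.6, 45, 33)]
300 [(180, 49.8, 46, 118), (181, 49.4, 47, 59), (182, 48.7, 45, 35), (183, 48.0, 44, 36), (185, 47.2, 45, 37), (186, 46.7, 45, 35), (187, 46.0, 43, 43), (188, 45.8, 45, 43), (189, 45.2, 45, 44), (190, 44.7, 45, 44), (191, 44.1, 44, 42), (192, 43.7, 45, 42), (193, 43.3, 45, 44), (194, 4
[... 1001 characters left out ...]
(188, 45.7, 44, 48), (189, 45.3, 45, 48), (190, 44.9, 45, 48), (191, 44.2, 44, 47), (192, 43.9, 45, 46), (193, 43.2, 44, 46), (194, 42.8, 44, 46), (195, 42.4, 45, 47), (196, 41.9, 45, 41), (197, 41.1, 43, 60)]
356 [(178, 51.1, 48, 202), (179, 50.5, 47, 202), (180, 49.9, 46, 207), (181, 49.5, 47, 172), (182, 48.9, 46, 60), (183, 48.3, 45, 44), (184, 47.8, 44, 48), (185, 47.4, 45, 47), (186, 46.8, 44, 47), (187, 46.4, 45, 47), (188, 45.9, 45, 46), (189, 45.4, 45, 47), (190, 45.0, 45, 48), (191, 44.4, 45, 47), (192, 43.9, 45, 47), (193, 43.4, 45, 47), (194, 42.8, 44, 47), (195, 42.6, 46, 46), (196, 41.9, 45, 39), (197, 41.2, 44, 82)]
L -5.40 T -0.18 z 65.3 | F_L -12.44 F_T -0.34 Fz 2.08 t 22.70
```

```bash
python3 - <<'E'
from h import *
X=np.load("w13X.npy");p=cv2.imread("pics/w13.png")
o=np.array([.545,.0003]);yaw=np.radians(-15.2);ex=np.array([np.cos(yaw),np.sin(yaw)]);ey=np.array([-ex[1],ex[0]])
L=(X[...,:2]-o)@ey*1000;Z=X[...,2]*1000
for u in (275,282,317,360):
    print(u,[(v,round(float(L[v,u]),1),int(round(float(Z[v,u]))),int(p[v,u].max())) for v in range(202,232)])
E
```

```text
275 [(202, 32.0, 7, 155), (203, 69.5, 223, 155), (204, 31.0, 8, 154), (205, 30.2, 7, 154), (206, 29.6, 7, 156), (207, 29.2, 8, 161), (208, 28.9, 10, 76), (209, 29.2, 14, 33), (210, 29.4, 18, 28), (211, 29.0, 20, 28), (212, 29.2, 23, 29), (213, 29.1, 26, 31), (214, 29.0, 28, 30), (215, 29.3, 32, 31), (216, 29.1, 33, 30), (217, 29.2, 36, 29), (218, 29.1, 38, 30), (219, 29.3, 42, 30), (220, 29.1, 43, 29), (221, 29.0, 45, 30), (222, 28.9, 47, 34), (223, 28.4, 47, 40), (224, 28.0, 47, 42), (225, 27.2, 46, 41), (226, 26.9, 47, 42), (227, 26.5, 47, 42), (228, 25.6, 46, 41), (229, 25.4, 47, 40), (230, 24.7, 47, 40), (231, 23.8, 45, 41)]
282 [(202, 32.2, 7, 154), (203, 31.6, 8, 153), (204, 31.1, 8, 154), (205, 30.3, 7, 154), (206, 29.7, 7, 156), (207, 28.9, 6, 165), (208, 29.1, 11, 20), (209, 29.1, 14, 28), (210, 29.2, 17, 30), (211, 29.2, 20, 30), (212, 29.2, 23, 30), (213, 28.9, 24, 30), (214, 29.2, 28, 29), (215, 29.1, 31, 30), (216, 29.0, 33, 28), (217, 29.0, 36, 30), (218, 29.1, 38, 29), (219, 28.8, 39, 28), (220, 29.0, 43, 26), (221, 29.2, 46, 26), (222, 28.9, 47, 33), (223, 28.2, 46, 3
[... 741 characters left out ...]
), (229, 27.1, 54, 22), (230, 27.2, 56, 22), (231, 27.1, 57, 22)]
360 [(202, 32.4, 7, 151), (203, 31.7, 7, 151), (204, 31.0, 6, 150), (205, 30.7, 8, 150), (206, 30.0, 7, 163), (207, 29.3, 7, 165), (208, 28.7, 7, 164), (209, 28.1, 7, 165), (210, 27.7, 8, 167), (211, 27.0, 8, 169), (212, 26.3, 7, 174), (213, 28.8, 23, 88), (214, 29.1, 27, 21), (215, 28.9, 28, 27), (216, 28.9, 31, 30), (217, 29.1, 35, 29), (218, 29.2, 38, 32), (219, 29.2, 40, 30), (220, 29.1, 42, 30), (221, 29.1, 44, 29), (222, 28.8, 45, 31), (223, 28.7, 47, 37), (224, 28.2, 47, 46), (225, 27.9, 48, 46), (226, 26.8, 45, 44), (227, 26.6, 47, 44), (228, 26.2, 47, 44), (229, 25.7, 47, 44), (230, 25.0, 47, 45), (231, 24.5, 47, 42)]
```

The pad face is at 49.2 mm and the handle centre at 17.1 mm. They are 32.1 mm apart against 38 mm relaxed, so the pad is pressed 5.9 of 12 mm. The force reads 11 to 12.4 N, which agrees. I'll do one last check for drift and for the bystanders, then hand in.

```bash
python3 - <<'E'
from h import *
p,d=cams.capture("scene");cv2.imwrite("pics/s9.png",p)
p,d=cams.capture("top");X=cloud(d,cams.camera_params("top"))
for n,(x,y,r) in dict(cap=(.5117,-.2295,.03),bung=(.641,-.3213,.03)).items():
  m=(np.hypot(X[...,0]-x,X[...,1]-y)<r)&(X[...,2]>.015);a=X[m].mean(0)
  X0=cloud(np.load("top0.npy"),cams.camera_params("top"));m=(np.hypot(X0[...,0]-x,X0[...,1]-y)<r)&(X0[...,2]>.015);print(n,a,X0[m].mean(0))
E
python3 st.py
```

```text
cap [ 0.51184186 -0.22958669  0.02324569] [ 0.51178699 -0.22969477  0.0233633 ]
bung [ 0.64087242 -0.32148622  0.02902937] [ 0.6409382  -0.32124864  0.02888684]
L -5.38 T -0.17 z 65.3 | F_L -11.99 F_T 0.33 Fz 1.81 t 22.80
```

View pics/s9.png

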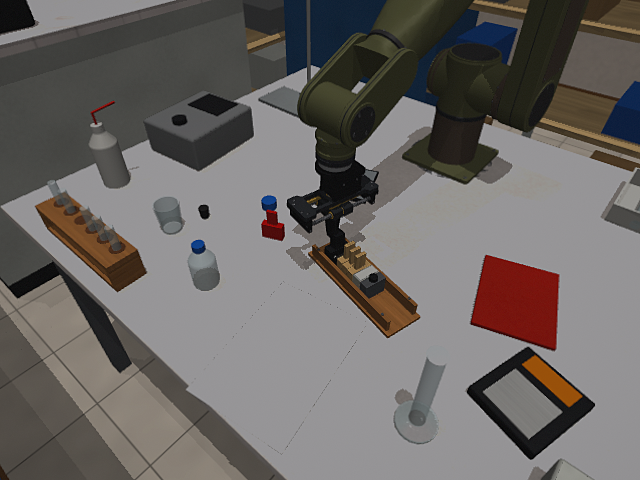

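The scene view shows all three spacers upright in the cradle (around (355,258)), the gripper behind the handle at (335,240), and the bystanders where they were. The pose and force are steady.

```bash
python3 -c "
from bench import r
print(r.finish_job())"; python3 st.py
```

```text
the job is handed in; nothing more can be done
None
the job is handed in; nothing more can be done
```

The jaw is clamped on the pack and the job is handed in at about 22.8 s, with the arm still holding the handle. The gap measured about 66 mm. After two spacers about 30 mm was left, too wide to press the pad half way within the jaw's 32 mm travel. I therefore stood all three beech spacers upright against the cell, pressing each home with about 2 to 6 N. I then pushed the handle with closed fingers.

- **Pad:** the force stepped up at first touch, to about 6.3 N. At the end it read 11 to 12.4 N, and the wrist camera put the pad 5.9 of 12 mm in.
- **Holding steady:** pose and force stayed constant over the last checks.
- **Pack:** the three spacers and the cell looked straight, square and upright in the last views.
- **Bystanders:** the cap and bung are within 0.3 mm of where they started. The beaker, bottle, cylinder and red look-alike looked unmoved in the last scene picture, but I did not measure them.
- **Disagreements:** the top and wrist cameras differed by about 2 mm across the channel, so I placed the spacers relative to the cell and by touch. By touch and travel the pad came out 5.4 to 5.7 mm in, and the lowest force reading (11.0 N) implied about 4.7 mm.
- **After hand-in:** I tried one more state reading then, and it was refused.

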